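# Tip three bearing balls from the dispensing cup into the box and shut it

### The job

Take the dispensing cup by its handle, tilt it slowly over the open parts box until exactly three of its five steel balls have dropped in, going by the weight the cup loses, and stand it back upright in the middle of its plywood pad with the other two still inside. Then lower the lid of the box gently until it is fully shut. Do not shift the paint tin, the screw jar or the battery.

Things in the scene. Friction and masses are not known exactly. Their poses are not given: they have to be found in the camera images.
- cup_handle (a point): Centre of the upright wooden handle block on top of the dispensing cup: 18 mm thick along the cup's x, 43 mm wide along its y, 50 mm tall along z. Nothing stands in front of or behind the block for 25 mm on either side above 80 mm over the pad. The point lies 123 mm above the cup's underside, straight over its origin; axes as cup.
- cup: Loose plywood dispensing cup, 60 mm wide (y), 148 mm tall with its handle, sides from x = -84 to +94 mm and up to z = 78 mm; 0.25 kg without balls. Origin: centre of the underside; z up, open lip at -x. A curved steel trough in it (radius 82 mm about the line x = 0, z = 92 mm) holds five 28 mm oiled steel balls in a row, each 90 g (0.88 N).
- cup_lip (a point): Where balls leave the cup (x = -71, z = 51 mm of the cup; cup axes). Tilting the cup to lower the lip lets balls out one by one, roughly 12 degrees apart. The trough's own setting, up to 7 degrees either way, is new each time and unmeasured, so the third ball's angle is unknown (about 28 to 46 degrees): judge the count by weight loss.
- pad: Fixed plywood pad 190 x 80 x 9 mm on which the cup stands at the start, and to which it returns. Origin: centre of the underside, long side along x; its top is 9 mm up.
- box: Fixed open wooden parts box, 130 x 130 mm outside, 50 mm high, walls and floor 5 mm. Origin: centre of the underside. Its lid is hinged along the rim at its own +x side (the side nearest the robot).
- lid (a joint): Angle of the box lid in rad: 0 shut, up to 1.9 open; open, it stands up on the robot's side of the box. The lid is a flat panel 130 x 130 x 8 mm with a knob (43 mm tall, about 25 mm wide) in the middle line of its outer face, 100 mm from the hinge. The hinge is stiff and stays where it is left (about 1 N at the free edge moves it).
- lid_hinge (a point): Middle of the lid's hinge line, 50.5 mm above the bench, at x = +65 mm of the box; the line runs along the box's y. Axes turn with the lid; with the lid shut they are those of the box.
- paint_pot: Bystander: small paint tin, 74 mm across, 80 mm tall, origin at its foot.
- screw_jar: Bystander: glass jar, 70 mm across, 101 mm tall, origin at its foot.
- battery: Bystander: black tool battery, 70 x 124 x 59 mm, origin at its foot.

How it is judged:
By the outcome, as a careful person would: the job done as asked, in the order asked, and still so for the second after the job is handed in, with the robot touching nothing.
It also fails if it takes over 72 s, if anything falls off the work surface, if the arm or the gripper's body presses on something with over 40 N, if the wrist force passes 120 N, or if a joint passes its speed limit or range.

### The arm

A 7-joint arm with a two-finger parallel gripper is mounted at the origin on the work surface; the furniture and walls round the work are solid. World frame = base frame: x ahead of the robot, y to its left, z up, the work surface at z = 0. Lengths are in m, angles in rad, forces in N, time in s.
With the tool pointing down it reaches from about 0.4 to 0.85 m from the base axis. Payload 4.5 kg.
Tool frame: the origin (TCP) lies on the centre line of the jaws, within the pads' length; the fingertips stand 11 mm ahead of it and the grasp point (between the pads) lies 8 mm behind it; z points along the fingers, y is the line along which they close (so a half turn about z gives the same grasp; the last joint's range is limited). The gripper opens to 88 mm and grips with 3 to 60 N. Pads are 18 mm wide; open, the fingers measure 123 mm over their backs; the gripper's body (75 mm by 187 mm) begins 45 mm behind the grasp point.
Start: joints at [-1.1, 0.689, -0.195, 1.565, 0.157, 0.902, -0.215], TCP at [0.264, 0.566, 0.25] pointing down, gripper open.
Joint ranges: [-3.01, 3.01], [-0.46, 2.08], [-1.47, 1.51], [0.13, 2.56], [-1, 4.14], [0.04, 2.09], [-2.66, 2.66]. Speed limits (rad/s): [2.57, 2.57, 3.14, 3.14, 3.14, 3.14, 3.14].

### API

Orientations are given as a unit quaternion [x, y, z, w].
In Python, from plant import * gives the robot as it stands. The module is installed in compiled form; this text tells all that it offers.
- The arm moves only by the tool send_rows, never from a script. Its argument "motion" is a list of rows, each an object of numbers: "x", "y", "z": the shift along the tool's x, y, z in cm; "rx", "ry", "rz": the turn, a rotation vector about the tool's x, y, z in rad; "jaw": the finger opening in cm, from 0 to 8.81. In form: [{"x": .., "y": .., "z": .., "rx": .., "ry": .., "rz": .., "jaw": ..}, ...]. A call has exactly 5 rows; each row shifts and turns the commanded pose from where the row before left it, along the tool's axes as they then stand; what a row does not reach is not made up. A row lasts 1/10 s, in which the tool goes at most 50 mm and 8.59 degrees, less where a joint would pass 70% of its speed; a pose out of reach is approached as far as the arm can. A call is refused whole if a number of a shift passes 5 or a number of a turn 0.15, either way. A call with a gripper value outside its range is refused whole. The fingers move at their own pace and stop on an object; "grip_force" is the grip in N (left out, the last holds). Time passes only in rows, so rows that do not move let the fingers close, or fill a call up. It gives the time, the measured TCP pose, the force, the opening and the grip force at its end, in the units of the state.
- get_state(): the state, without advancing time (a new reading comes with each control period).
- snapshot(name): name is "side" or "top" or "wrist"; returns a dict with "img" (480x640x3 uint8, red, green, blue), "vertical_fov" (degrees; the focal length in pixels is half the picture's height over the tangent of half this angle, whatever the lens; pixels are square), "cx", "cy" (the principal point, pixels), "extrinsics" (4x4, takes a point from camera to world coordinates). Camera axes: x right, y up, looking along -z (the intrinsics and any distortion apply to the point x, -y, -z); pixel columns grow to the right and rows downward; lengths in m; the calibration is good to about 2 mm. A picture is of the moment at which its call begins. There is no depth.
- finish_job(): hands the job in; it is judged then, once.
The state is a dict: "clock": time; "q": joint angles; "qd": joint speeds; "joint_torque": joint torques, N m; "tool_pos": TCP position; "eef_rot": TCP orientation; "contact_force": force on the tool from outside, world axes, zero at the start; "moment": the same for the moment, N m; "opening": opening from 0.0 (shut) to 1.0 (fully open); "finger_force": force on a finger pad.
Only numpy, scipy, OpenCV 4.12 (cv2) and the standard library are available. Lean on these libraries where they do the work, as an engineer would, in place of code of your own. Each camera call takes 0.05 s, during which the arm holds its last target. There are 200 camera calls.

## Working session

There is one attempt and no reset: what is moved stays moved. The work goes in short steps, Python scripts to look and compute and a tool call to move; the robot and the scene stay as the last step left them, time stands still between calls to the robot, and variables do not carry over. Pictures are saved under pics/ and viewed, at most 10 in all, crops included, and the job is handed in when it is done.

Besides the shell and the picture viewer there is one more tool, called after "Call:" by a JSON object that holds its "api" and its "payload", one argument or row to a line. send_rows: Moves the arm, as the interface text tells. Its arguments: {"type":"object","properties":{"motion":{"type":"array"},"grip_force":{"type":"number"}},"required":["motion"]}

```bash
mkdir -p pics
python3 - <<'E'
from plant import *
import cv2,numpy as np
s=get_state();print({k:np.round(v,3) for k,v in s.items()})
for n in("side","top"):
    d=snapshot(n);cv2.imwrite(f"pics/{n}0.png",d["img"][:,:,::-1]);print(n,{k:(np.round(v,4).tolist() if k!="img" else 0) for k,v in d.items()})
E
```

```text
{'clock': np.float64(0.0), 'q': array([-1.1  ,  0.69 , -0.195,  1.566,  0.157,  0.902, -0.215]), 'qd': array([-0.   ,  0.002, -0.002, -0.   ,  0.001,  0.001,  0.   ]), 'joint_torque': array([ 0.0000e+00, -5.2758e+01, -1.2670e+00, -1.5343e+01, -5.3000e-02,
        7.0000e-03,  0.0000e+00]), 'tool_pos': array([0.264, 0.566, 0.249]), 'eef_rot': array([ 0.217,  0.976, -0.001, -0.   ]), 'contact_force': array([-0.087,  0.673, -0.789]), 'moment': array([-0.018,  0.001, -0.042]), 'finger_force': np.float64(0.0), 'opening': np.float64(0.999)}
side {'img': 0, 'vertical_fov': 43.1045, 'cx': 325.2028, 'cy': 236.0718, 'extrinsics': [[0.8101, 0.3947, -0.4335, -0.0228], [-0.5859, 0.5207, -0.6209, -0.7265], [-0.0193, 0.757, 0.6531, 0.917], [0.0, 0.0, 0.0, 1.0]]}
top {'img': 0, 'vertical_fov': 53.5233, 'cx': 318.7622, 'cy': 246.6792, 'extrinsics': [[0.0543, 0.9754, -0.2135, 0.3257], [-0.9985, 0.053, -0.0118, 0.0632], [-0.0002, 0.2138, 0.9769, 0.9945], [0.0, 0.0, 0.0, 1.0]]}
```

View pics/side0.png

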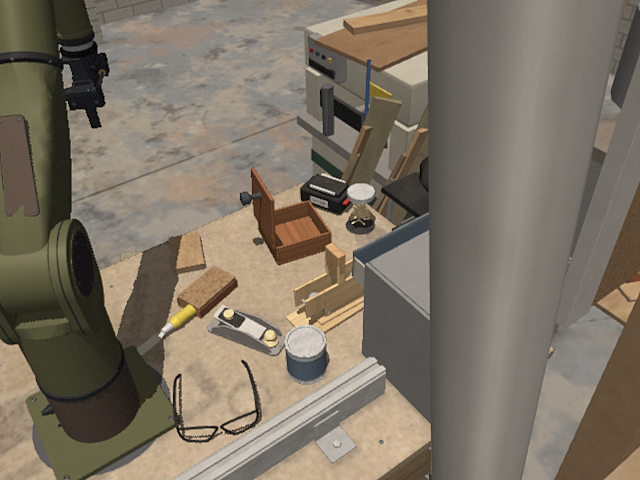

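View pics/top0.png

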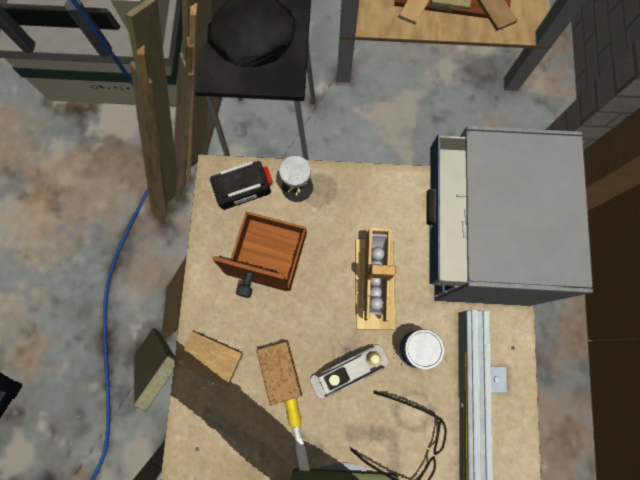

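```bash
cat > h.py <<'E'
from plant import *
import cv2,numpy as np
from scipy.spatial.transform import Rotation as R
def ray(d,u,v):
    f=240/np.tan(np.radians(d["vertical_fov"])/2);E=np.array(d["extrinsics"])
    r=E[:3,:3]@np.array([(u-d["cx"])/f,-(v-d["cy"])/f,-1]);return E[:3,3],r
def onz(d,u,v,z):
    o,r=ray(d,u,v);return o+r*(z-o[2])/r[2]
def proj(d,p):
    f=240/np.tan(np.radians(d["vertical_fov"])/2);E=np.array(d["extrinsics"])
    c=E[:3,:3].T@(np.array(p)-E[:3,3]);return d["cx"]+f*c[0]/-c[2],d["cy"]-f*c[1]/-c[2]
E
python3 - <<'E'
import cv2,numpy as np
t=cv2.imread("pics/top0.png");s=cv2.imread("pics/side0.png")
a=cv2.resize(t[200:340,335:435],None,fx=4,fy=4,interpolation=cv2.INTER_CUBIC)
b=cv2.resize(t[200:310,205:315],(400,400),interpolation=cv2.INTER_CUBIC)
o=np.zeros((560,800,3),np.uint8);o[:,:400]=a;o[:400,400:]=b
cv2.imwrite("pics/c1.png",o)
cv2.imwrite("pics/c2.png",cv2.resize(s[160:360,230:430],(600,600),interpolation=cv2.INTER_CUBIC))
E
```

```text
(no output)
```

View pics/c1.png

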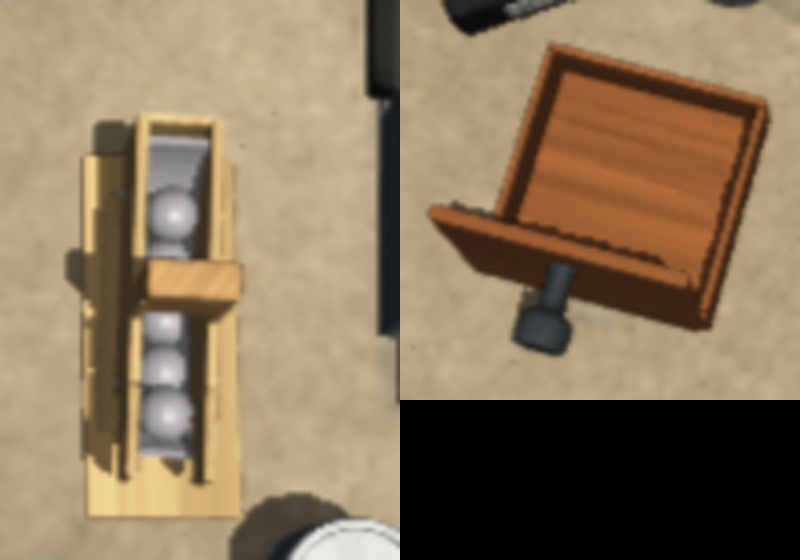

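View pics/c2.png

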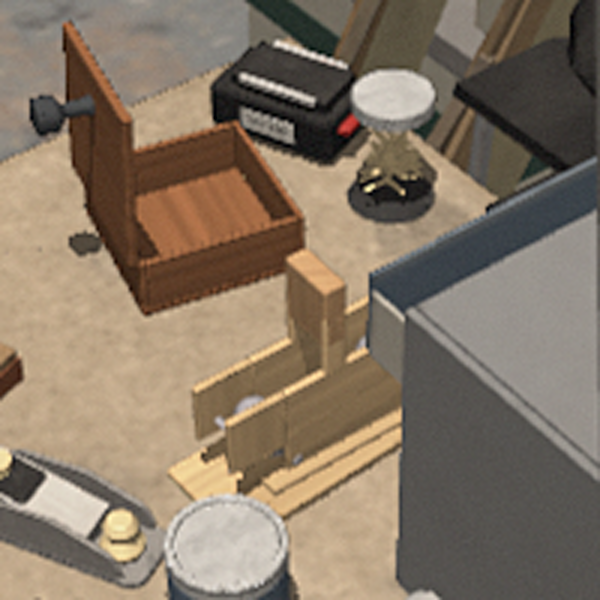

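Run:
```python
from h import *
d=snapshot("top");e=snapshot("side")
A=lambda x,y:(335+x/4-.4,200+y/4-.4); B=lambda x,y:(205+(x-400)/3.636-.4,200+y/3.636-.4)
S=lambda x,y:(230+x/3-.3,160+y/3-.3)
P=lambda l,v:print(l,np.round(v[:2],4))
for n,p in dict(padTL=(83,155),padBL=(87,515),padBR=(240,515),padTR=(234,160)).items(): P(n,onz(d,*A(*p),.009))
for n,p in dict(hTL=(148,261),hTR=(240,262),hBR=(240,302),hBL=(148,298)).items(): P(n,onz(d,*A(*p),.157))
for n,p in dict(cTL=(135,117),cTR=(222,117)).items(): P(n,onz(d,*A(*p),.087))
for n,p in dict(bTL=(548,43),bTR=(769,102),bBR=(710,328)).items(): P(n,onz(d,*B(*p),.050))
for n,p in dict(lidL=(430,207),lidR=(690,287)).items(): P(n,onz(d,*B(*p),.178))
for n,p in dict(hTL=(287,258),hTR=(327,296),hR=(346,287)).items(): P("side "+n,onz(e,*S(*p),.157))
for n,p in dict(bBack=(237,125),bR=(303,220),bN=(142,262)).items(): P("side "+n,onz(e,*S(*p),.05))
# lid top edge by triangulation
def tri(a,b):
    o1,r1=ray(d,*a);o2,r2=ray(e,*b)
    s=np.linalg.lstsq(np.c_[r1,-r2],o2-o1,rcond=None)[0];x,y=o1+s[0]*r1,o2+s[1]*r2;return np.round((x+y)/2,4),np.linalg.norm(x-y)
print("lidL",tri(B(432,209),S(66,24)));print("lidR",tri(B(688,287),S(131,122)))
print("knob",tri(B(543,325),S(50,113)))
for n,z in(("pot",.08),("jar",.101)):pass
P("pot",onz(d,424,347,.08));P("jar",onz(d,295,171,.101));P("bat",onz(d,241,185,.059));P("drawer",onz(d,431,205,.2));P("drawerlo",onz(d,431,205,.1))
```

```text
padTL [ 0.5634 -0.0017]
padBL [ 0.3747 -0.0109]
padBR [ 0.3789 -0.0889]
padTR [ 0.565  -0.0819]
hTL [ 0.4807 -0.0228]
hTR [ 0.4824 -0.0638]
hBR [ 0.4644 -0.0642]
hBL [ 0.464  -0.0233]
cTL [ 0.5652 -0.0214]
cTR [ 0.5675 -0.0641]
bTL [0.5983 0.2301]
bTR [0.5706 0.1027]
bBR [0.4412 0.1273]
lidL [0.4765 0.257 ]
lidR [0.4445 0.1294]
side hTL [ 0.4656 -0.0266]
side hTR [ 0.4647 -0.0697]
side hR [ 0.4789 -0.0702]
side bBack [0.5947 0.2219]
side bR [0.5683 0.0987]
side bN [0.4492 0.131 ]
lidL (array([0.4755, 0.2566, 0.1758]), np.float64(0.0009978106550585968))
lidR (array([0.4471, 0.1294, 0.1771]), np.float64(0.0053075956014722245))
knob (array([0.4263, 0.202 , 0.1511]), np.float64(0.0009244984513691942))
pot [ 0.3435 -0.1338]
jar [0.6724 0.1296]
bat [0.652  0.2424]
drawer [ 0.5842 -0.1185]
drawerlo [ 0.6167 -0.1413]
```

Call:
{"api": "send_rows", "payload": {
  "motion": [
    {"x": -1.5,"y": -1.6},
    {"x": -3,"y": -3.1},
    {"x": -3,"y": -3.1},
    {"x": -3,"y": -3.1},
    {"x": -3,"y": -3.1}
  ]
}}

```text
schema error: expected keys x, y, z, rx, ry, rz, jaw
```

Call:
{"api": "send_rows", "payload": {
  "motion": [
    {"x": -3,"y": -3.1},
    {"x": -3,"y": -3.1},
    {"x": -3,"y": -3.1},
    {"x": -3,"y": -3.1},
    {"x": -3,"y": -3.1}
  ]
}}

```text
schema error: expected keys x, y, z, rx, ry, rz, jaw
```

Call:
{"api": "send_rows", "payload": {
  "motion": [
    {"x": -3,"y": -3.1},
    {"x": -3,"y": -3.1},
    {"x": -3,"y": -3.1},
    {"x": -3,"y": -3.1},
    {"x": -3,"y": -3.1}
  ]
}}

```text
schema error: expected keys x, y, z, rx, ry, rz, jaw
```

Call:
{"api": "send_rows", "payload": {
  "motion": [
    {"x": -1.2,"y": -1.5,"rz": 0.14},
    {"rz": 0.14},
    {"rz": 0.14},
    {"rz": 0.14},
    {"rz": 0.14}
  ]
}}

```text
schema error: expected keys x, y, z, rx, ry, rz, jaw
```

Call:
{"api": "send_rows", "payload": {
  "motion": [
    {"rz": 0.14},
    {"rz": 0.14},
    {"rz": 0.107},
    {},
    {}
  ]
}}

```text
schema error: expected keys x, y, z, rx, ry, rz, jaw
```

```bash
cat >> h.py <<'E'
def togo(x,y,z,yaw):
    "remaining shift (cm, tool axes) to world x,y,z and rz to tool-y yaw (deg)"
    s=get_state();M=R.from_quat(s["eef_rot"]);m=M.as_matrix()
    a=np.degrees(np.arctan2(m[1,1],m[0,1]))
    print("t",round(float(s["clock"]),2),"pos",np.round(s["tool_pos"],4),"yaw",round(a,2),"upz",np.round(m[:,2],3),"q",np.round(s["q"],2))
    print(" shift cm",np.round(m.T@(np.array([x,y,z])-s["tool_pos"])*100,2),"rz",round(np.radians(a-yaw),3),"F",np.round(s["contact_force"],2),"open",round(float(s["opening"]),3),"ff",s["finger_force"])
E
python3 - <<'E'
from h import *
togo(.472,-.045,.124,2.6)
d=snapshot("wrist");cv2.imwrite("pics/w1.png",d["img"][:,:,::-1])
for p in [(.472,-.045,.157),(.4705,-.0458,.009)]:print(proj(d,p))
E
```

```text
t 0.2 pos [0.2643 0.566  0.2492] yaw 64.98 upz [-0.    -0.001 -1.   ] q [-1.1   0.69 -0.19  1.57  0.16  0.9  -0.22]
 shift cm [-44.66 -46.57  12.58] rz 1.089 F [ 0.34 -0.12 -0.54] open 0.999 ff 0.0
(np.float64(-175.43508021347776), np.float64(698.2342757853341))
(np.float64(-44.404519578044244), np.float64(539.8074234790477))
```

View pics/w1.png

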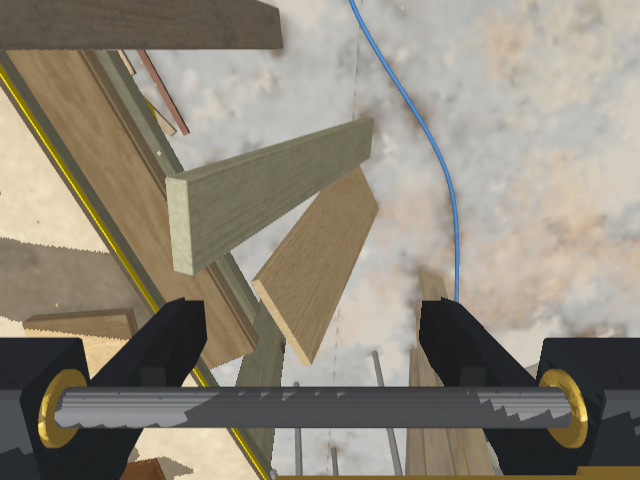

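The wrist picture shows only floor beside the bench, because the rows were refused: every key has to be given. I'll resend them in full.

Call:
{"api": "send_rows", "payload": {
  "motion": [
    {"x": -1.5,"y": -1.6,"z": 0,"rx": 0,"ry": 0,"rz": 0,"jaw": 8.8},
    {"x": -3,"y": -3.1,"z": 0,"rx": 0,"ry": 0,"rz": 0,"jaw": 8.8},
    {"x": -3,"y": -3.1,"z": 0,"rx": 0,"ry": 0,"rz": 0,"jaw": 8.8},
    {"x": -3,"y": -3.1,"z": 0,"rx": 0,"ry": 0,"rz": 0,"jaw": 8.8},
    {"x": -3,"y": -3.1,"z": 0,"rx": 0,"ry": 0,"rz": 0,"jaw": 8.8}
  ]
}}

```text
clock: 0.75
tool_pos: [0.3279, 0.3808, 0.2498]
eef_rot: [0.217, 0.976, 0.0, 0.0]
contact_force: [1.1, 0.4, -1.0]
opening: 1.0
finger_force: 0.0
```

Call:
{"api": "send_rows", "payload": {
  "motion": [
    {"x": -3,"y": -3.1,"z": 0,"rx": 0,"ry": 0,"rz": 0,"jaw": 8.8},
    {"x": -3,"y": -3.1,"z": 0,"rx": 0,"ry": 0,"rz": 0,"jaw": 8.8},
    {"x": -3,"y": -3.1,"z": 0,"rx": 0,"ry": 0,"rz": 0,"jaw": 8.8},
    {"x": -3,"y": -3.1,"z": 0,"rx": 0,"ry": 0,"rz": 0,"jaw": 8.8},
    {"x": -3,"y": -3.1,"z": 0,"rx": 0,"ry": 0,"rz": 0,"jaw": 8.8}
  ]
}}

```text
clock: 1.25
tool_pos: [0.3983, 0.1769, 0.2499]
eef_rot: [0.217, 0.976, 0.0, 0.0]
contact_force: [1.5, 0.1, 0.8]
opening: 0.996
finger_force: 0.0
```

Call:
{"api": "send_rows", "payload": {
  "motion": [
    {"x": -3,"y": -3.1,"z": 0,"rx": 0,"ry": 0,"rz": 0,"jaw": 8.8},
    {"x": -3,"y": -3.1,"z": 0,"rx": 0,"ry": 0,"rz": 0,"jaw": 8.8},
    {"x": -3,"y": -3.1,"z": 0,"rx": 0,"ry": 0,"rz": 0,"jaw": 8.8},
    {"x": -3,"y": -3.1,"z": 0,"rx": 0,"ry": 0,"rz": 0,"jaw": 8.8},
    {"x": -3,"y": -3.1,"z": 0,"rx": 0,"ry": 0,"rz": 0,"jaw": 8.8}
  ]
}}

```text
clock: 1.75
tool_pos: [0.4686, -0.0272, 0.2498]
eef_rot: [0.217, 0.976, 0.0, 0.0]
contact_force: [0.4, 0.1, 0.1]
opening: 0.999
finger_force: 0.0
```

Call:
{"api": "send_rows", "payload": {
  "motion": [
    {"x": -1.2,"y": -1.5,"z": 0,"rx": 0,"ry": 0,"rz": 0.14,"jaw": 8.8},
    {"x": 0,"y": 0,"z": 0,"rx": 0,"ry": 0,"rz": 0.14,"jaw": 8.8},
    {"x": 0,"y": 0,"z": 0,"rx": 0,"ry": 0,"rz": 0.14,"jaw": 8.8},
    {"x": 0,"y": 0,"z": 0,"rx": 0,"ry": 0,"rz": 0.14,"jaw": 8.8},
    {"x": 0,"y": 0,"z": 0,"rx": 0,"ry": 0,"rz": 0.14,"jaw": 8.8}
  ]
}}

```text
clock: 2.25
tool_pos: [0.4728, -0.0442, 0.2497]
eef_rot: [0.541, 0.841, 0.0, 0.0]
contact_force: [-0.2, 0.1, 0.2]
opening: 0.998
finger_force: 0.0
```

Call:
{"api": "send_rows", "payload": {
  "motion": [
    {"x": 0,"y": 0,"z": 0,"rx": 0,"ry": 0,"rz": 0.14,"jaw": 8.8},
    {"x": 0,"y": 0,"z": 0,"rx": 0,"ry": 0,"rz": 0.14,"jaw": 8.8},
    {"x": 0,"y": 0,"z": 0,"rx": 0,"ry": 0,"rz": 0.11,"jaw": 8.8},
    {"x": 0,"y": 0,"z": 0,"rx": 0,"ry": 0,"rz": 0,"jaw": 8.8},
    {"x": 0,"y": 0,"z": 0,"rx": 0,"ry": 0,"rz": 0,"jaw": 8.8}
  ]
}}

```text
clock: 2.75
tool_pos: [0.4727, -0.044, 0.2497]
eef_rot: [0.69, 0.723, 0.0, 0.0]
contact_force: [0.4, 0.8, -0.1]
opening: 0.999
finger_force: 0.0
```

Run:
```python
from h import *
togo(.472,-.045,.124,2.6)
d=snapshot("wrist");cv2.imwrite("pics/w2.png",d["img"][:,:,::-1])
for p in [(.472,-.045,.157),(.4705,-.0458,.009)]:print(np.round(proj(d,p)))
```

```text
t 2.75 pos [ 0.4727 -0.044   0.2497] yaw 2.69 upz [ 0. -0. -1.] q [-0.04  0.5   0.05  2.01 -0.04  0.63  0.09]
 shift cm [-0.1  -0.08 12.57] rz 0.001 F [ 0.41  0.8  -0.07] open 0.999 ff 0.0
[313. 257.]
[312. 205.]
```

View pics/w2.png

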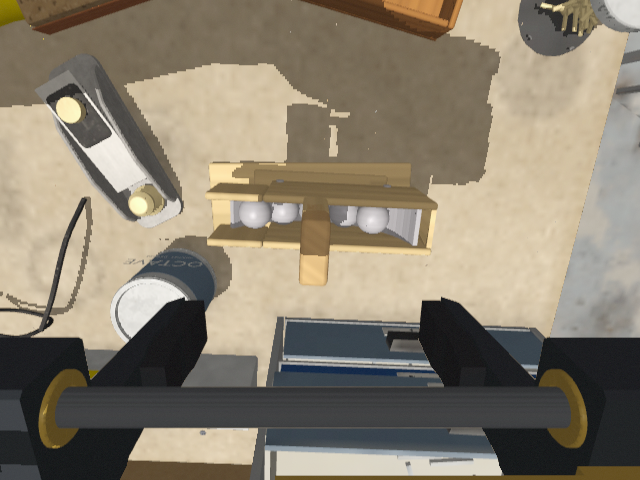

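The wrist view shows the handle at about (314, 255), within 3 mm of the prediction, with the lip end at the left. I'll go down and grip.

Call:
{"api": "send_rows", "payload": {
  "motion": [
    {"x": -0.1,"y": -0.1,"z": 2,"rx": 0,"ry": 0,"rz": 0,"jaw": 8.8},
    {"x": 0,"y": 0,"z": 3,"rx": 0,"ry": 0,"rz": 0,"jaw": 8.8},
    {"x": 0,"y": 0,"z": 3,"rx": 0,"ry": 0,"rz": 0,"jaw": 8.8},
    {"x": 0,"y": 0,"z": 2.5,"rx": 0,"ry": 0,"rz": 0,"jaw": 8.8},
    {"x": 0,"y": 0,"z": 2,"rx": 0,"ry": 0,"rz": 0,"jaw": 8.8}
  ]
}}

```text
clock: 3.3
tool_pos: [0.4715, -0.0451, 0.1233]
eef_rot: [0.691, 0.723, -0.0, -0.001]
contact_force: [-1.2, 0.4, 0.0]
opening: 0.997
finger_force: 0.0
```

Call:
{"api": "send_rows", "payload": {
  "motion": [
    {"x": 0,"y": 0,"z": 0,"rx": 0,"ry": 0,"rz": 0,"jaw": 5},
    {"x": 0,"y": 0,"z": 0,"rx": 0,"ry": 0,"rz": 0,"jaw": 3},
    {"x": 0,"y": 0,"z": 0,"rx": 0,"ry": 0,"rz": 0,"jaw": 2.4},
    {"x": 0,"y": 0,"z": 0,"rx": 0,"ry": 0,"rz": 0,"jaw": 1.8},
    {"x": 0,"y": 0,"z": 0,"rx": 0,"ry": 0,"rz": 0,"jaw": 1}
  ],
  "grip_force": 35
}}

```text
clock: 3.8
tool_pos: [0.4723, -0.0451, 0.1255]
eef_rot: [0.691, 0.723, 0.001, 0.001]
contact_force: [-0.1, -0.2, 0.3]
opening: 0.57
finger_force: 0.0
```

Call:
{"api": "send_rows", "payload": {
  "motion": [
    {"x": 0,"y": 0,"z": 0,"rx": 0,"ry": 0,"rz": 0,"jaw": 0},
    {"x": 0,"y": 0,"z": 0,"rx": 0,"ry": 0,"rz": 0,"jaw": 0},
    {"x": 0,"y": 0,"z": 0,"rx": 0,"ry": 0,"rz": 0,"jaw": 0},
    {"x": 0,"y": 0,"z": 0,"rx": 0,"ry": 0,"rz": 0,"jaw": 0},
    {"x": 0,"y": 0,"z": 0,"rx": 0,"ry": 0,"rz": 0,"jaw": 0}
  ],
  "grip_force": 35
}}

```text
clock: 4.3
tool_pos: [0.4732, -0.0451, 0.1248]
eef_rot: [0.691, 0.723, 0.001, 0.001]
contact_force: [2.8, 0.8, 0.1]
opening: 0.202
finger_force: 34.7
```

```bash
cat >> h.py <<'E'
def force(n=8):
    f=[]
    for i in range(n):
        snapshot("wrist");f.append(get_state()["contact_force"])
    f=np.array(f);print("F mean",np.round(f.mean(0),2),"sd",np.round(f.std(0),2))
E
python3 - <<'E'
from h import *
force(6);togo(.472,-.045,.16,2.6)
E
```

```text
F mean [ 3.28  0.01 -0.26] sd [0.58 0.37 0.53]
t 4.6 pos [ 0.4729 -0.0451  0.1249] yaw 2.53 upz [ 0.002  0.    -1.   ] q [-0.02  0.72  0.02  2.13 -0.05  0.29  0.1 ]
 shift cm [ 0.01 -0.08 -3.51] rz -0.001 F [ 2.3  -0.58 -1.36] open 0.202 ff 34.71194023266435
```

Call:
{"api": "send_rows", "payload": {
  "motion": [
    {"x": 0,"y": 0,"z": -0.3,"rx": 0,"ry": 0,"rz": 0,"jaw": 0},
    {"x": 0,"y": 0,"z": -0.6,"rx": 0,"ry": 0,"rz": 0,"jaw": 0},
    {"x": 0,"y": 0,"z": -1,"rx": 0,"ry": 0,"rz": 0,"jaw": 0},
    {"x": 0,"y": 0,"z": -1,"rx": 0.01,"ry": 0,"rz": 0,"jaw": 0},
    {"x": 0,"y": 0,"z": -1,"rx": 0.02,"ry": 0,"rz": 0,"jaw": 0}
  ],
  "grip_force": 40
}}

```text
clock: 5.1
tool_pos: [0.4703, -0.0452, 0.1644]
eef_rot: [0.691, 0.722, -0.012, -0.011]
contact_force: [0.1, -0.1, -7.1]
opening: 0.202
finger_force: 39.7
```

Call:
{"api": "send_rows", "payload": {
  "motion": [
    {"x": 0,"y": 0,"z": -1.2,"rx": 0.03,"ry": 0,"rz": 0,"jaw": 0},
    {"x": 0,"y": 0,"z": -1.2,"rx": 0.03,"ry": 0,"rz": 0,"jaw": 0},
    {"x": 0,"y": 0,"z": -1,"rx": 0.02,"ry": 0,"rz": 0,"jaw": 0},
    {"x": 0,"y": 0,"z": -0.6,"rx": 0.01,"ry": 0,"rz": 0,"jaw": 0},
    {"x": 0,"y": 0,"z": -0.2,"rx": 0,"ry": 0,"rz": 0,"jaw": 0}
  ]
}}

```text
clock: 5.6
tool_pos: [0.4747, -0.045, 0.2064]
eef_rot: [0.69, 0.721, -0.043, -0.041]
contact_force: [0.1, 0.4, -6.5]
opening: 0.198
finger_force: 39.7
```

Run:
```python
from h import *
force(10)
c=np.array([.521,.1775]);a=np.radians(-11.5);u=np.array([np.cos(a),np.sin(a)]);v=np.array([-u[1],u[0]])
t=c+.01*u+.02*v;print(t)
togo(t[0],t[1],.205,78.5)
```

```text
F mean [-0.09  0.14 -7.09] sd [0.6  0.36 0.43]
[0.53478661 0.19510481]
t 6.1 pos [ 0.4745 -0.045   0.2054] yaw 2.52 upz [-0.12  -0.005 -0.993] q [-0.04  0.62  0.06  1.95 -0.04  0.69  0.09]
 shift cm [23.72  7.03 -0.81] rz -1.326 F [ 0.42  0.27 -6.41] open 0.199 ff 39.701670203357935
```

Call:
{"api": "send_rows", "payload": {
  "motion": [
    {"x": 0.1,"y": 0.3,"z": 0,"rx": 0,"ry": 0,"rz": 0,"jaw": 0},
    {"x": 0.3,"y": 0.6,"z": -0.1,"rx": 0,"ry": 0,"rz": 0,"jaw": 0},
    {"x": 0.4,"y": 0.8,"z": -0.1,"rx": 0,"ry": 0,"rz": 0,"jaw": 0},
    {"x": 0.4,"y": 0.8,"z": -0.1,"rx": 0,"ry": 0,"rz": 0,"jaw": 0},
    {"x": 0.4,"y": 0.8,"z": -0.1,"rx": 0,"ry": 0,"rz": 0,"jaw": 0}
  ]
}}

```text
clock: 6.6
tool_pos: [0.5083, -0.0268, 0.2056]
eef_rot: [0.69, 0.721, -0.043, -0.041]
contact_force: [0.3, -0.8, -7.2]
opening: 0.196
finger_force: 39.7
```

Call:
{"api": "send_rows", "payload": {
  "motion": [
    {"x": 0.4,"y": 0.8,"z": -0.1,"rx": 0,"ry": 0,"rz": 0,"jaw": 0},
    {"x": 0.4,"y": 0.8,"z": -0.1,"rx": 0,"ry": 0,"rz": 0,"jaw": 0},
    {"x": 0.3,"y": 0.6,"z": -0.1,"rx": 0,"ry": 0,"rz": 0,"jaw": 0},
    {"x": 0.2,"y": 0.4,"z": 0,"rx": 0,"ry": -0.002,"rz": -0.02,"jaw": 0},
    {"x": 0.1,"y": 0.1,"z": 0,"rx": 0,"ry": -0.005,"rz": -0.04,"jaw": 0}
  ]
}}

```text
clock: 7.1
tool_pos: [0.5342, -0.0122, 0.2052]
eef_rot: [0.667, 0.743, -0.044, -0.04]
contact_force: [0.1, 0.4, -7.0]
opening: 0.203
finger_force: 39.7
```

Call:
{"api": "send_rows", "payload": {
  "motion": [
    {"x": 0,"y": 0,"z": 0,"rx": 0,"ry": -0.009,"rz": -0.07,"jaw": 0},
    {"x": 0,"y": 0,"z": 0,"rx": 0,"ry": -0.01,"rz": -0.08,"jaw": 0},
    {"x": 0,"y": 0,"z": 0,"rx": 0,"ry": -0.01,"rz": -0.08,"jaw": 0},
    {"x": 0,"y": 0,"z": 0,"rx": 0,"ry": -0.01,"rz": -0.08,"jaw": 0},
    {"x": 0,"y": 0,"z": 0,"rx": 0,"ry": -0.01,"rz": -0.08,"jaw": 0}
  ]
}}

```text
clock: 7.6
tool_pos: [0.5333, -0.0126, 0.2053]
eef_rot: [0.508, 0.859, -0.052, -0.03]
contact_force: [-0.5, 0.1, -7.8]
opening: 0.204
finger_force: 39.7
```

Call:
{"api": "send_rows", "payload": {
  "motion": [
    {"x": 0,"y": 0,"z": 0,"rx": 0,"ry": -0.01,"rz": -0.08,"jaw": 0},
    {"x": 0,"y": 0,"z": 0,"rx": 0,"ry": -0.01,"rz": -0.08,"jaw": 0},
    {"x": 0,"y": 0,"z": 0,"rx": 0,"ry": -0.01,"rz": -0.08,"jaw": 0},
    {"x": 0,"y": 0,"z": 0,"rx": 0,"ry": -0.01,"rz": -0.08,"jaw": 0},
    {"x": 0,"y": 0,"z": 0,"rx": 0,"ry": -0.01,"rz": -0.08,"jaw": 0}
  ]
}}

```text
clock: 8.1
tool_pos: [0.5332, -0.0127, 0.2053]
eef_rot: [0.326, 0.943, -0.058, -0.019]
contact_force: [-0.6, -0.3, -6.4]
opening: 0.198
finger_force: 39.7
```

Call:
{"api": "send_rows", "payload": {
  "motion": [
    {"x": 0,"y": 0,"z": 0,"rx": 0,"ry": -0.01,"rz": -0.08,"jaw": 0},
    {"x": 0,"y": 0,"z": 0,"rx": 0,"ry": -0.01,"rz": -0.08,"jaw": 0},
    {"x": 0,"y": 0,"z": 0,"rx": 0,"ry": -0.01,"rz": -0.08,"jaw": 0},
    {"x": 0,"y": 0,"z": 0,"rx": 0,"ry": -0.01,"rz": -0.08,"jaw": 0},
    {"x": 0,"y": 0,"z": 0,"rx": 0,"ry": -0.01,"rz": -0.07,"jaw": 0}
  ]
}}

```text
clock: 8.6
tool_pos: [0.5332, -0.0128, 0.2053]
eef_rot: [0.136, 0.989, -0.062, -0.006]
contact_force: [0.2, -0.2, -7.2]
opening: 0.199
finger_force: 39.7
```

Call:
{"api": "send_rows", "payload": {
  "motion": [
    {"x": 0,"y": 0,"z": 0,"rx": 0,"ry": -0.006,"rz": -0.05,"jaw": 0},
    {"x": 0,"y": 0,"z": 0,"rx": 0,"ry": -0.004,"rz": -0.03,"jaw": 0},
    {"x": 0,"y": 0,"z": 0,"rx": 0,"ry": 0,"rz": 0,"jaw": 0},
    {"x": 0,"y": 0,"z": 0,"rx": 0,"ry": 0,"rz": 0,"jaw": 0},
    {"x": 0,"y": 0,"z": 0,"rx": 0,"ry": 0,"rz": 0,"jaw": 0}
  ]
}}

```text
clock: 9.1
tool_pos: [0.5337, -0.0124, 0.2054]
eef_rot: [0.098, 0.993, -0.062, -0.003]
contact_force: [1.5, -0.3, -7.1]
opening: 0.204
finger_force: 39.7
```

Run:
```python
from h import *
togo(.535,.195,.205,78.5)
```

```text
t 9.1 pos [ 0.5337 -0.0124  0.2054] yaw 78.68 upz [-0.019 -0.122 -0.992] q [ 0.01  0.65 -0.23  1.87  0.39  0.72  0.89]
 shift cm [ 3.93 20.21 -2.49] rz 0.003 F [ 1.47 -0.34 -7.09] open 0.204 ff 39.701525028795004
```

Call:
{"api": "send_rows", "payload": {
  "motion": [
    {"x": 0.08,"y": 0.4,"z": -0.05,"rx": 0,"ry": 0,"rz": 0,"jaw": 0},
    {"x": 0.16,"y": 0.8,"z": -0.1,"rx": 0,"ry": 0,"rz": 0,"jaw": 0},
    {"x": 0.23,"y": 1.2,"z": -0.15,"rx": 0,"ry": 0,"rz": 0,"jaw": 0},
    {"x": 0.3,"y": 1.55,"z": -0.19,"rx": 0,"ry": 0,"rz": 0,"jaw": 0},
    {"x": 0.3,"y": 1.55,"z": -0.19,"rx": 0,"ry": 0,"rz": 0,"jaw": 0}
  ]
}}

```text
clock: 9.6
tool_pos: [0.5341, 0.0464, 0.2053]
eef_rot: [0.097, 0.993, -0.061, -0.003]
contact_force: [1.0, -0.7, -8.0]
opening: 0.202
finger_force: 39.7
```

Call:
{"api": "send_rows", "payload": {
  "motion": [
    {"x": 0.3,"y": 1.55,"z": -0.19,"rx": 0,"ry": 0,"rz": 0,"jaw": 0},
    {"x": 0.3,"y": 1.55,"z": -0.19,"rx": 0,"ry": 0,"rz": 0,"jaw": 0},
    {"x": 0.3,"y": 1.55,"z": -0.19,"rx": 0,"ry": 0,"rz": 0,"jaw": 0},
    {"x": 0.3,"y": 1.55,"z": -0.19,"rx": 0,"ry": 0,"rz": 0,"jaw": 0},
    {"x": 0.3,"y": 1.55,"z": -0.19,"rx": 0,"ry": 0,"rz": 0,"jaw": 0}
  ]
}}

```text
clock: 10.1
tool_pos: [0.5346, 0.125, 0.2051]
eef_rot: [0.098, 0.993, -0.061, -0.003]
contact_force: [-0.3, 0.2, -7.2]
opening: 0.2
finger_force: 39.7
```

Call:
{"api": "send_rows", "payload": {
  "motion": [
    {"x": 0.3,"y": 1.55,"z": -0.19,"rx": 0,"ry": 0,"rz": 0,"jaw": 0},
    {"x": 0.3,"y": 1.55,"z": -0.19,"rx": 0,"ry": 0,"rz": 0,"jaw": 0},
    {"x": 0.3,"y": 1.55,"z": -0.19,"rx": 0,"ry": 0,"rz": 0,"jaw": 0},
    {"x": 0.23,"y": 1.2,"z": -0.15,"rx": 0,"ry": 0,"rz": 0,"jaw": 0},
    {"x": 0.16,"y": 0.8,"z": -0.1,"rx": 0,"ry": 0,"rz": 0,"jaw": 0}
  ]
}}

```text
clock: 10.6
tool_pos: [0.5349, 0.1936, 0.205]
eef_rot: [0.097, 0.993, -0.061, -0.003]
contact_force: [1.0, 0.7, -6.5]
opening: 0.201
finger_force: 39.7
```

Call:
{"api": "send_rows", "payload": {
  "motion": [
    {"x": 0.06,"y": 0.3,"z": -0.04,"rx": -0.02,"ry": 0,"rz": 0,"jaw": 0},
    {"x": 0,"y": 0,"z": 0,"rx": -0.03,"ry": 0,"rz": 0,"jaw": 0},
    {"x": 0,"y": 0,"z": 0,"rx": -0.03,"ry": 0,"rz": 0,"jaw": 0},
    {"x": 0,"y": 0,"z": 0,"rx": -0.02,"ry": 0,"rz": 0,"jaw": 0},
    {"x": 0,"y": 0,"z": 0,"rx": -0.02,"ry": 0,"rz": 0,"jaw": 0}
  ]
}}

```text
clock: 11.1
tool_pos: [0.5351, 0.1934, 0.2051]
eef_rot: [0.099, 0.995, -0.002, 0.003]
contact_force: [0.6, 0.4, -6.6]
opening: 0.201
finger_force: 39.7
```

```bash
cat >> h.py <<'E'
def tilt():
    m=R.from_quat(get_state()["eef_rot"]).as_matrix();print("theta",round(np.degrees(np.arctan2(m[2,1],-m[2,2])),1),"side",round(np.degrees(np.arcsin(m[2,0])),1))
E
python3 - <<'E'
from h import *
togo(.535,.195,.205,78.5);tilt();force(5)
d=snapshot("side");cv2.imwrite("pics/s2.png",cv2.resize(d["img"][100:300,200:400,::-1],(600,600)))
E
```

```text
t 11.1 pos [0.5351 0.1934 0.2051] yaw 78.64 upz [ 0.005 -0.004 -1.   ] q [-0.26  0.68 -0.29  1.78  0.29  0.72  0.66]
 shift cm [0.04 0.16 0.01] rz 0.002 F [ 0.57  0.44 -6.59] open 0.201 ff 39.70118986442685
theta -0.1 side -0.3
F mean [-0.39 -0.46 -6.79] sd [0.52 0.37 0.52]
```

View pics/s2.png

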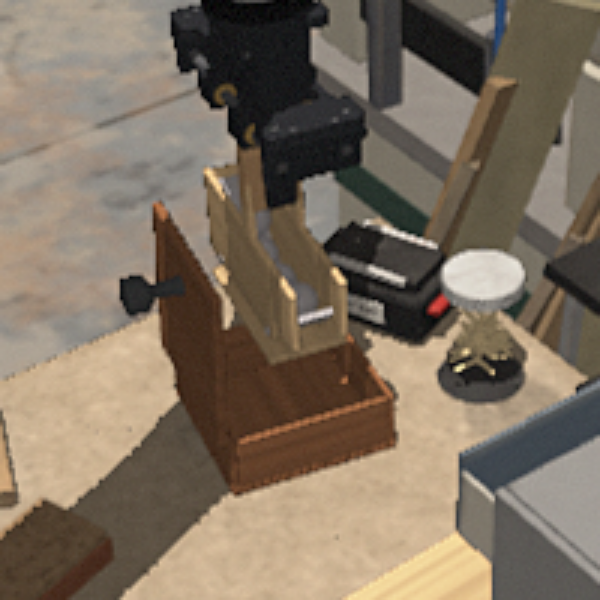

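The side view shows the lip at about (315, 315), over the open box, with the cup clear of the lid and rim. I'll start tilting.

Call:
{"api": "send_rows", "payload": {
  "motion": [
    {"x": 0,"y": 0,"z": 0,"rx": -0.015,"ry": 0,"rz": 0,"jaw": 0},
    {"x": 0,"y": 0,"z": 0,"rx": -0.015,"ry": 0,"rz": 0,"jaw": 0},
    {"x": 0,"y": 0,"z": 0,"rx": -0.015,"ry": 0,"rz": 0,"jaw": 0},
    {"x": 0,"y": 0,"z": 0,"rx": -0.015,"ry": 0,"rz": 0,"jaw": 0},
    {"x": 0,"y": 0,"z": 0,"rx": -0.01,"ry": 0,"rz": 0,"jaw": 0}
  ]
}}

```text
clock: 11.9
tool_pos: [0.535, 0.1944, 0.205]
eef_rot: [0.098, 0.995, 0.033, 0.006]
contact_force: [-0.2, 0.0, -6.5]
opening: 0.199
finger_force: 39.7
```

```bash
python3 -c "
from h import *
force(6);tilt()"
```

```text
F mean [ 0.08  0.27 -6.87] sd [0.56 0.52 0.29]
theta 3.8 side -0.3
```

Call:
{"api": "send_rows", "payload": {
  "motion": [
    {"x": 0,"y": 0,"z": 0,"rx": -0.015,"ry": 0,"rz": 0,"jaw": 0},
    {"x": 0,"y": 0,"z": 0,"rx": -0.015,"ry": 0,"rz": 0,"jaw": 0},
    {"x": 0,"y": 0,"z": 0,"rx": -0.015,"ry": 0,"rz": 0,"jaw": 0},
    {"x": 0,"y": 0,"z": 0,"rx": -0.015,"ry": 0,"rz": 0,"jaw": 0},
    {"x": 0,"y": 0,"z": 0,"rx": -0.01,"ry": 0,"rz": 0,"jaw": 0}
  ]
}}

```text
clock: 12.7
tool_pos: [0.535, 0.1944, 0.205]
eef_rot: [0.098, 0.993, 0.068, 0.009]
contact_force: [-0.0, -0.7, -6.6]
opening: 0.203
finger_force: 39.7
```

```bash
python3 -c "
from h import *
force(6);tilt()"
```

```text
F mean [-0.21 -0.03 -6.98] sd [0.54 0.28 0.53]
theta 7.9 side -0.3
```

Call:
{"api": "send_rows", "payload": {
  "motion": [
    {"x": 0,"y": 0,"z": 0,"rx": -0.015,"ry": 0,"rz": 0,"jaw": 0},
    {"x": 0,"y": 0,"z": 0,"rx": -0.015,"ry": 0,"rz": 0,"jaw": 0},
    {"x": 0,"y": 0,"z": 0,"rx": -0.015,"ry": 0,"rz": 0,"jaw": 0},
    {"x": 0,"y": 0,"z": 0,"rx": -0.015,"ry": 0,"rz": 0,"jaw": 0},
    {"x": 0,"y": 0,"z": 0,"rx": -0.01,"ry": 0,"rz": 0,"jaw": 0}
  ]
}}

```text
clock: 13.5
tool_pos: [0.535, 0.1944, 0.205]
eef_rot: [0.098, 0.99, 0.103, 0.013]
contact_force: [0.2, 1.4, -7.8]
opening: 0.202
finger_force: 39.7
```

```bash
python3 -c "
from h import *
force(6);tilt()"
```

```text
F mean [-0.09 -0.23 -6.45] sd [0.38 0.58 0.45]
theta 11.9 side -0.3
```

Call:
{"api": "send_rows", "payload": {
  "motion": [
    {"x": 0,"y": 0,"z": 0,"rx": -0.01,"ry": 0,"rz": 0,"jaw": 0},
    {"x": 0,"y": 0,"z": 0,"rx": -0.01,"ry": 0,"rz": 0,"jaw": 0},
    {"x": 0,"y": 0,"z": 0,"rx": -0.01,"ry": 0,"rz": 0,"jaw": 0},
    {"x": 0,"y": 0,"z": 0,"rx": -0.01,"ry": 0,"rz": 0,"jaw": 0},
    {"x": 0,"y": 0,"z": 0,"rx": -0.01,"ry": 0,"rz": 0,"jaw": 0}
  ]
}}

```text
clock: 14.3
tool_pos: [0.535, 0.1947, 0.205]
eef_rot: [0.097, 0.987, 0.128, 0.015]
contact_force: [-0.2, 0.3, -6.8]
opening: 0.205
finger_force: 39.7
```

```bash
python3 -c "
from h import *
force(8);tilt()"
```

```text
F mean [ 0.22  0.09 -6.87] sd [0.23 0.49 0.4 ]
theta 14.7 side -0.3
```

Call:
{"api": "send_rows", "payload": {
  "motion": [
    {"x": 0,"y": 0,"z": 0,"rx": -0.01,"ry": 0,"rz": 0,"jaw": 0},
    {"x": 0,"y": 0,"z": 0,"rx": -0.01,"ry": 0,"rz": 0,"jaw": 0},
    {"x": 0,"y": 0,"z": 0,"rx": -0.01,"ry": 0,"rz": 0,"jaw": 0},
    {"x": 0,"y": 0,"z": 0,"rx": -0.01,"ry": 0,"rz": 0,"jaw": 0},
    {"x": 0,"y": 0,"z": 0,"rx": -0.01,"ry": 0,"rz": 0,"jaw": 0}
  ]
}}

```text
clock: 15.2
tool_pos: [0.535, 0.1947, 0.205]
eef_rot: [0.097, 0.983, 0.152, 0.018]
contact_force: [0.1, 0.2, -7.5]
opening: 0.199
finger_force: 39.7
```

```bash
python3 -c "
from h import *
force(8);tilt()"
```

```text
F mean [ 0.2   0.05 -6.63] sd [0.55 0.52 0.36]
theta 17.6 side -0.3
```

Call:
{"api": "send_rows", "payload": {
  "motion": [
    {"x": 0,"y": 0,"z": 0,"rx": -0.012,"ry": 0,"rz": 0,"jaw": 0},
    {"x": 0,"y": 0,"z": 0,"rx": -0.012,"ry": 0,"rz": 0,"jaw": 0},
    {"x": 0,"y": 0,"z": 0,"rx": -0.012,"ry": 0,"rz": 0,"jaw": 0},
    {"x": 0,"y": 0,"z": 0,"rx": -0.012,"ry": 0,"rz": 0,"jaw": 0},
    {"x": 0,"y": 0,"z": 0,"rx": -0.012,"ry": 0,"rz": 0,"jaw": 0}
  ]
}}

```text
clock: 16.1
tool_pos: [0.535, 0.1947, 0.205]
eef_rot: [0.096, 0.978, 0.182, 0.021]
contact_force: [0.7, 0.9, -6.4]
opening: 0.198
finger_force: 39.7
```

```bash
python3 -c "
from h import *
force(8);tilt()"
```

```text
F mean [-0.13  0.28 -6.35] sd [0.61 0.33 0.51]
theta 21.0 side -0.3
```

Call:
{"api": "send_rows", "payload": {
  "motion": [
    {"x": 0,"y": 0,"z": 0,"rx": -0.012,"ry": 0,"rz": 0,"jaw": 0},
    {"x": 0,"y": 0,"z": 0,"rx": -0.012,"ry": 0,"rz": 0,"jaw": 0},
    {"x": 0,"y": 0,"z": 0,"rx": -0.012,"ry": 0,"rz": 0,"jaw": 0},
    {"x": 0,"y": 0,"z": 0,"rx": -0.012,"ry": 0,"rz": 0,"jaw": 0},
    {"x": 0,"y": 0,"z": 0,"rx": -0.012,"ry": 0,"rz": 0,"jaw": 0}
  ]
}}

```text
clock: 17.0
tool_pos: [0.535, 0.1946, 0.205]
eef_rot: [0.095, 0.973, 0.211, 0.023]
contact_force: [-0.6, 0.2, -5.9]
opening: 0.203
finger_force: 39.7
```

```bash
python3 -c "
from h import *
force(8);tilt()"
```

```text
F mean [-0.22 -0.08 -5.97] sd [0.6  0.51 0.47]
theta 24.5 side -0.3
```

The weight has fallen by about 0.9 N, so the first ball dropped between 21° and 24°.

Call:
{"api": "send_rows", "payload": {
  "motion": [
    {"x": 0,"y": 0,"z": 0,"rx": -0.015,"ry": 0,"rz": 0,"jaw": 0},
    {"x": 0,"y": 0,"z": 0,"rx": -0.015,"ry": 0,"rz": 0,"jaw": 0},
    {"x": 0,"y": 0,"z": 0,"rx": -0.015,"ry": 0,"rz": 0,"jaw": 0},
    {"x": 0,"y": 0,"z": 0,"rx": -0.015,"ry": 0,"rz": 0,"jaw": 0},
    {"x": 0,"y": 0,"z": 0,"rx": -0.015,"ry": 0,"rz": 0,"jaw": 0}
  ]
}}

```text
clock: 17.9
tool_pos: [0.5351, 0.1946, 0.205]
eef_rot: [0.095, 0.964, 0.247, 0.027]
contact_force: [0.5, -0.0, -6.9]
opening: 0.201
finger_force: 39.7
```

```bash
python3 -c "
from h import *
force(6);tilt()"
```

```text
F mean [-0.33  0.15 -5.48] sd [0.61 0.48 0.96]
theta 28.8 side -0.3
```

Call:
{"api": "send_rows", "payload": {
  "motion": [
    {"x": 0,"y": 0,"z": 0,"rx": -0.012,"ry": 0,"rz": 0,"jaw": 0},
    {"x": 0,"y": 0,"z": 0,"rx": -0.012,"ry": 0,"rz": 0,"jaw": 0},
    {"x": 0,"y": 0,"z": 0,"rx": -0.012,"ry": 0,"rz": 0,"jaw": 0},
    {"x": 0,"y": 0,"z": 0,"rx": -0.012,"ry": 0,"rz": 0,"jaw": 0},
    {"x": 0,"y": 0,"z": 0,"rx": -0.012,"ry": 0,"rz": 0,"jaw": 0}
  ]
}}

```text
clock: 18.7
tool_pos: [0.535, 0.1947, 0.205]
eef_rot: [0.094, 0.956, 0.276, 0.03]
contact_force: [-0.7, -0.2, -5.1]
opening: 0.205
finger_force: 39.7
```

```bash
python3 -c "
from h import *
force(8);tilt()"
```

```text
F mean [-0.2  -0.06 -5.18] sd [0.4  0.38 0.35]
theta 32.2 side -0.3
```

Call:
{"api": "send_rows", "payload": {
  "motion": [
    {"x": 0,"y": 0,"z": 0,"rx": -0.012,"ry": 0,"rz": 0,"jaw": 0},
    {"x": 0,"y": 0,"z": 0,"rx": -0.012,"ry": 0,"rz": 0,"jaw": 0},
    {"x": 0,"y": 0,"z": 0,"rx": -0.012,"ry": 0,"rz": 0,"jaw": 0},
    {"x": 0,"y": 0,"z": 0,"rx": -0.012,"ry": 0,"rz": 0,"jaw": 0},
    {"x": 0,"y": 0,"z": 0,"rx": -0.012,"ry": 0,"rz": 0,"jaw": 0}
  ]
}}

```text
clock: 19.6
tool_pos: [0.5351, 0.1947, 0.2049]
eef_rot: [0.093, 0.947, 0.305, 0.033]
contact_force: [0.7, 0.4, -5.0]
opening: 0.201
finger_force: 39.7
```

```bash
python3 -c "
from h import *
force(8);tilt();togo(.535,.195,.205,78.5)"
```

```text
F mean [ 0.02  0.09 -5.23] sd [0.51 0.53 0.4 ]
theta 35.6 side -0.3
t 20.0 pos [0.5351 0.1951 0.2052] yaw 79.0 upz [ 0.118  0.571 -0.813] q [ 0.38  0.83 -0.86  2.02  0.13  0.23  1.06]
 shift cm [ 0.01 -0.02  0.01] rz 0.009 F [-0.64  0.16 -5.05] open 0.202 ff 39.7062430344522
```

Two balls are out. From here I'll use small steps.

Call:
{"api": "send_rows", "payload": {
  "motion": [
    {"x": 0,"y": 0,"z": 0,"rx": -0.008,"ry": 0,"rz": 0,"jaw": 0},
    {"x": 0,"y": 0,"z": 0,"rx": -0.008,"ry": 0,"rz": 0,"jaw": 0},
    {"x": 0,"y": 0,"z": 0,"rx": -0.008,"ry": 0,"rz": 0,"jaw": 0},
    {"x": 0,"y": 0,"z": 0,"rx": -0.008,"ry": 0,"rz": 0,"jaw": 0},
    {"x": 0,"y": 0,"z": 0,"rx": -0.008,"ry": 0,"rz": 0,"jaw": 0}
  ]
}}

```text
clock: 20.5
tool_pos: [0.535, 0.1948, 0.205]
eef_rot: [0.092, 0.941, 0.323, 0.034]
contact_force: [-0.8, -0.0, -5.5]
opening: 0.202
finger_force: 39.7
```

```bash
python3 -c "
from h import *
force(8);tilt()"
```

```text
F mean [-0.2  -0.11 -4.72] sd [0.22 0.64 0.55]
theta 37.9 side -0.3
```

Call:
{"api": "send_rows", "payload": {
  "motion": [
    {"x": 0,"y": 0,"z": 0,"rx": -0.008,"ry": 0,"rz": 0,"jaw": 0},
    {"x": 0,"y": 0,"z": 0,"rx": -0.008,"ry": 0,"rz": 0,"jaw": 0},
    {"x": 0,"y": 0,"z": 0,"rx": -0.008,"ry": 0,"rz": 0,"jaw": 0},
    {"x": 0,"y": 0,"z": 0,"rx": -0.008,"ry": 0,"rz": 0,"jaw": 0},
    {"x": 0,"y": 0,"z": 0,"rx": -0.008,"ry": 0,"rz": 0,"jaw": 0}
  ]
}}

```text
clock: 21.4
tool_pos: [0.535, 0.1948, 0.205]
eef_rot: [0.091, 0.934, 0.342, 0.036]
contact_force: [-0.2, -0.2, -5.1]
opening: 0.199
finger_force: 39.7
```

```bash
python3 -c "
from h import *
force(8);tilt();print(get_state()['q'])"
```

```text
F mean [-0.24 -0.19 -4.26] sd [0.3  0.26 0.65]
theta 40.2 side -0.3
[ 0.45433084  0.88825008 -0.93620143  2.03768606  0.13448356  0.18642224
  1.09550632]
```

```bash
python3 -c "
from h import *
force(12);tilt()"
```

```text
F mean [-0.24  0.04 -4.43] sd [0.4  0.48 0.46]
theta 40.2 side -0.3
```

4.4 N fits two balls left (4.2 N expected, against 5.1 N for three). I'll tilt back upright, slightly lip-up.

Call:
{"api": "send_rows", "payload": {
  "motion": [
    {"x": 0,"y": 0,"z": 0,"rx": 0.015,"ry": 0,"rz": 0,"jaw": 0},
    {"x": 0,"y": 0,"z": 0,"rx": 0.03,"ry": 0,"rz": 0,"jaw": 0},
    {"x": 0,"y": 0,"z": 0,"rx": 0.045,"ry": 0,"rz": 0,"jaw": 0},
    {"x": 0,"y": 0,"z": 0,"rx": 0.05,"ry": 0,"rz": 0,"jaw": 0},
    {"x": 0,"y": 0,"z": 0,"rx": 0.05,"ry": 0,"rz": 0,"jaw": 0}
  ]
}}

```text
clock: 22.9
tool_pos: [0.535, 0.1955, 0.2058]
eef_rot: [0.094, 0.963, 0.251, 0.028]
contact_force: [0.5, 0.1, -5.7]
opening: 0.199
finger_force: 39.7
```

Call:
{"api": "send_rows", "payload": {
  "motion": [
    {"x": 0,"y": 0,"z": 0,"rx": 0.05,"ry": 0,"rz": 0,"jaw": 0},
    {"x": 0,"y": 0,"z": 0,"rx": 0.05,"ry": 0,"rz": 0,"jaw": 0},
    {"x": 0,"y": 0,"z": 0,"rx": 0.05,"ry": 0,"rz": 0,"jaw": 0},
    {"x": 0,"y": 0,"z": 0,"rx": 0.05,"ry": 0,"rz": 0,"jaw": 0},
    {"x": 0,"y": 0,"z": 0,"rx": 0.05,"ry": 0,"rz": 0,"jaw": 0}
  ]
}}

```text
clock: 23.4
tool_pos: [0.5348, 0.1963, 0.2062]
eef_rot: [0.096, 0.987, 0.129, 0.016]
contact_force: [0.0, 0.0, -3.5]
opening: 0.202
finger_force: 39.7
```

Call:
{"api": "send_rows", "payload": {
  "motion": [
    {"x": 0,"y": 0,"z": 0,"rx": 0.05,"ry": 0,"rz": 0,"jaw": 0},
    {"x": 0,"y": 0,"z": 0,"rx": 0.05,"ry": 0,"rz": 0,"jaw": 0},
    {"x": 0,"y": 0,"z": 0,"rx": 0.05,"ry": 0,"rz": 0,"jaw": 0},
    {"x": 0,"y": 0,"z": 0,"rx": 0.05,"ry": 0,"rz": 0,"jaw": 0},
    {"x": 0,"y": 0,"z": 0,"rx": 0.04,"ry": 0,"rz": 0,"jaw": 0}
  ]
}}

```text
clock: 23.9
tool_pos: [0.5347, 0.1974, 0.2061]
eef_rot: [0.097, 0.995, 0.011, 0.004]
contact_force: [0.3, -0.1, -4.7]
opening: 0.202
finger_force: 39.7
```

Call:
{"api": "send_rows", "payload": {
  "motion": [
    {"x": 0,"y": 0,"z": 0,"rx": 0.03,"ry": 0,"rz": 0,"jaw": 0},
    {"x": 0,"y": 0,"z": 0,"rx": 0.02,"ry": 0,"rz": 0,"jaw": 0},
    {"x": 0,"y": 0,"z": 0,"rx": 0.01,"ry": 0,"rz": 0,"jaw": 0},
    {"x": 0,"y": 0,"z": 0,"rx": 0,"ry": 0,"rz": 0,"jaw": 0},
    {"x": 0,"y": 0,"z": 0,"rx": 0,"ry": 0,"rz": 0,"jaw": 0}
  ]
}}

```text
clock: 24.4
tool_pos: [0.535, 0.1945, 0.205]
eef_rot: [0.098, 0.995, -0.019, 0.001]
contact_force: [0.7, -0.3, -4.7]
opening: 0.199
finger_force: 39.7
```

```bash
python3 -c "
from h import *
force(8);tilt();togo(.535,-.013,.205,78.6)"
```

```text
F mean [ 0.15 -0.15 -4.29] sd [0.42 0.45 0.57]
theta -2.2 side -0.3
t 24.8 pos [0.535  0.1948 0.205 ] yaw 78.72 upz [-0.002 -0.038 -0.999] q [-0.3   0.69 -0.26  1.77  0.29  0.75  0.66]
 shift cm [ -4.06 -20.36   0.8 ] rz 0.002 F [ 0.71  0.18 -3.56] open 0.201 ff 39.701420310884714
```

Call:
{"api": "send_rows", "payload": {
  "motion": [
    {"x": -0.08,"y": -0.4,"z": 0.02,"rx": 0,"ry": 0,"rz": 0,"jaw": 0},
    {"x": -0.16,"y": -0.8,"z": 0.03,"rx": 0,"ry": 0,"rz": 0,"jaw": 0},
    {"x": -0.24,"y": -1.2,"z": 0.05,"rx": 0,"ry": 0,"rz": 0,"jaw": 0},
    {"x": -0.31,"y": -1.55,"z": 0.06,"rx": 0,"ry": 0,"rz": 0,"jaw": 0},
    {"x": -0.31,"y": -1.55,"z": 0.06,"rx": 0,"ry": 0,"rz": 0,"jaw": 0}
  ]
}}

```text
clock: 25.3
tool_pos: [0.535, 0.1365, 0.205]
eef_rot: [0.099, 0.995, -0.02, 0.001]
contact_force: [-0.4, 0.8, -3.5]
opening: 0.201
finger_force: 39.7
```

Call:
{"api": "send_rows", "payload": {
  "motion": [
    {"x": -0.31,"y": -1.55,"z": 0.06,"rx": 0,"ry": 0,"rz": 0,"jaw": 0},
    {"x": -0.31,"y": -1.55,"z": 0.06,"rx": 0,"ry": 0,"rz": 0,"jaw": 0},
    {"x": -0.31,"y": -1.55,"z": 0.06,"rx": 0,"ry": 0,"rz": 0,"jaw": 0},
    {"x": -0.31,"y": -1.55,"z": 0.06,"rx": 0,"ry": 0,"rz": 0,"jaw": 0},
    {"x": -0.31,"y": -1.55,"z": 0.06,"rx": 0,"ry": 0,"rz": 0,"jaw": 0}
  ]
}}

```text
clock: 25.8
tool_pos: [0.5351, 0.0583, 0.2051]
eef_rot: [0.098, 0.995, -0.019, 0.001]
contact_force: [1.0, 0.2, -3.7]
opening: 0.199
finger_force: 39.7
```

Call:
{"api": "send_rows", "payload": {
  "motion": [
    {"x": -0.31,"y": -1.55,"z": 0.06,"rx": 0,"ry": 0,"rz": 0,"jaw": 0},
    {"x": -0.31,"y": -1.55,"z": 0.06,"rx": 0,"ry": 0,"rz": 0,"jaw": 0},
    {"x": -0.31,"y": -1.55,"z": 0.06,"rx": 0,"ry": 0,"rz": 0,"jaw": 0},
    {"x": -0.24,"y": -1.2,"z": 0.05,"rx": 0,"ry": 0,"rz": 0,"jaw": 0},
    {"x": -0.16,"y": -0.8,"z": 0.03,"rx": 0,"ry": 0.001,"rz": 0.03,"jaw": 0}
  ]
}}

```text
clock: 26.3
tool_pos: [0.535, -0.0099, 0.205]
eef_rot: [0.114, 0.993, -0.019, 0.0]
contact_force: [-0.5, 0.3, -5.0]
opening: 0.202
finger_force: 39.7
```

Call:
{"api": "send_rows", "payload": {
  "motion": [
    {"x": -0.1,"y": -0.4,"z": 0.02,"rx": 0,"ry": 0.002,"rz": 0.06,"jaw": 0},
    {"x": 0,"y": 0,"z": 0,"rx": 0,"ry": 0.003,"rz": 0.08,"jaw": 0},
    {"x": 0,"y": 0,"z": 0,"rx": 0,"ry": 0.003,"rz": 0.08,"jaw": 0},
    {"x": 0,"y": 0,"z": 0,"rx": 0,"ry": 0.003,"rz": 0.08,"jaw": 0},
    {"x": 0,"y": 0,"z": 0,"rx": 0,"ry": 0.003,"rz": 0.08,"jaw": 0}
  ]
}}

```text
clock: 26.8
tool_pos: [0.5354, -0.0119, 0.205]
eef_rot: [0.3, 0.954, -0.018, -0.003]
contact_force: [0.9, -0.6, -4.2]
opening: 0.202
finger_force: 39.7
```

Call:
{"api": "send_rows", "payload": {
  "motion": [
    {"x": 0,"y": 0,"z": 0,"rx": 0,"ry": 0.003,"rz": 0.08,"jaw": 0},
    {"x": 0,"y": 0,"z": 0,"rx": 0,"ry": 0.003,"rz": 0.08,"jaw": 0},
    {"x": 0,"y": 0,"z": 0,"rx": 0,"ry": 0.003,"rz": 0.08,"jaw": 0},
    {"x": 0,"y": 0,"z": 0,"rx": 0,"ry": 0.003,"rz": 0.08,"jaw": 0},
    {"x": 0,"y": 0,"z": 0,"rx": 0,"ry": 0.003,"rz": 0.08,"jaw": 0}
  ]
}}

```text
clock: 27.3
tool_pos: [0.5354, -0.0118, 0.205]
eef_rot: [0.484, 0.875, -0.015, -0.006]
contact_force: [-0.2, 1.3, -4.6]
opening: 0.199
finger_force: 39.7
```

Call:
{"api": "send_rows", "payload": {
  "motion": [
    {"x": 0,"y": 0,"z": 0,"rx": 0,"ry": 0.003,"rz": 0.08,"jaw": 0},
    {"x": 0,"y": 0,"z": 0,"rx": 0,"ry": 0.003,"rz": 0.08,"jaw": 0},
    {"x": 0,"y": 0,"z": 0,"rx": 0,"ry": 0.003,"rz": 0.08,"jaw": 0},
    {"x": 0,"y": 0,"z": 0,"rx": 0,"ry": 0.003,"rz": 0.08,"jaw": 0},
    {"x": 0,"y": 0,"z": 0,"rx": 0,"ry": 0.003,"rz": 0.08,"jaw": 0}
  ]
}}

```text
clock: 27.8
tool_pos: [0.5354, -0.0117, 0.205]
eef_rot: [0.648, 0.761, -0.013, -0.01]
contact_force: [0.8, -0.4, -4.0]
opening: 0.201
finger_force: 39.7
```

Call:
{"api": "send_rows", "payload": {
  "motion": [
    {"x": 0,"y": 0,"z": 0,"rx": 0,"ry": 0.002,"rz": 0.06,"jaw": 0},
    {"x": 0,"y": 0,"z": 0,"rx": 0,"ry": 0.001,"rz": 0.03,"jaw": 0},
    {"x": 0,"y": 0,"z": 0,"rx": 0,"ry": 0,"rz": 0,"jaw": 0},
    {"x": 0,"y": 0,"z": 0,"rx": 0,"ry": 0,"rz": 0,"jaw": 0},
    {"x": 0,"y": 0,"z": 0,"rx": 0,"ry": 0,"rz": 0,"jaw": 0}
  ]
}}

```text
clock: 28.3
tool_pos: [0.5353, -0.0122, 0.205]
eef_rot: [0.68, 0.733, -0.013, -0.01]
contact_force: [-0.4, -0.2, -4.7]
opening: 0.2
finger_force: 39.7
```

Run:
```python
from h import *
tilt();togo(.472,-.0455,.205,2.6);tilt()
d=snapshot("side");t=snapshot("top")
o=np.zeros((400,800,3),np.uint8);o[:,:400]=cv2.resize(d["img"][190:280,245:335],(400,400));o[:,400:]=cv2.resize(t["img"][195:335,275:415],(400,400))
cv2.imwrite("pics/c3.png",o[:,:,::-1]);cv2.imwrite("pics/top3.png",t["img"][:,:,::-1]);cv2.imwrite("pics/side3.png",d["img"][:,:,::-1])
```

```text
theta -1.8 side -0.1
t 28.3 pos [ 0.5353 -0.0122  0.205 ] yaw 4.25 upz [-0.032 -0.005 -0.999] q [-0.1   0.65  0.07  1.86 -0.06  0.67  0.07]
 shift cm [-2.85 -6.55  0.22] rz 0.029 F [-0.36 -0.22 -4.68] open 0.2 ff 39.701491333544254
theta -1.8 side -0.1
```

View pics/c3.png

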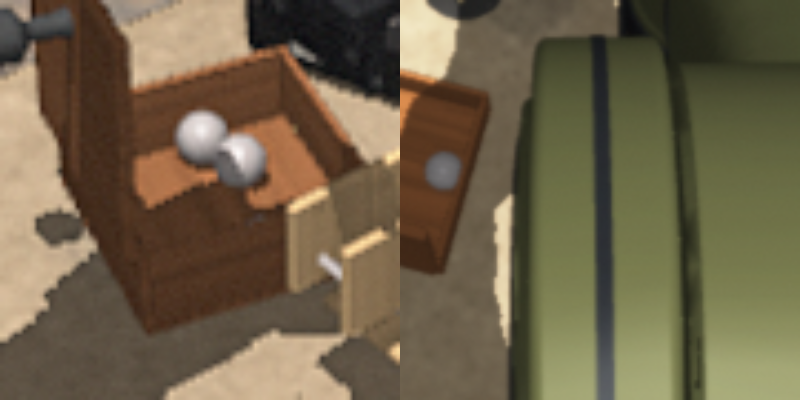

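Two balls show in the side crop at (200, 138) and (240, 160), and one in the top crop at (443, 170) by the right-hand wall. A blob count will confirm whether that is a third one, while I carry the cup back.

Call:
{"api": "send_rows", "payload": {
  "motion": [
    {"x": -0.1,"y": -0.2,"z": 0,"rx": 0,"ry": 0,"rz": 0.005,"jaw": 0},
    {"x": -0.2,"y": -0.5,"z": 0.02,"rx": 0,"ry": 0,"rz": 0.01,"jaw": 0},
    {"x": -0.4,"y": -0.9,"z": 0.03,"rx": 0,"ry": 0,"rz": 0.01,"jaw": 0},
    {"x": -0.5,"y": -1.1,"z": 0.04,"rx": 0,"ry": 0,"rz": 0.005,"jaw": 0},
    {"x": -0.5,"y": -1.1,"z": 0.04,"rx": 0,"ry": 0,"rz": 0,"jaw": 0}
  ]
}}

```text
clock: 28.9
tool_pos: [0.4969, -0.032, 0.205]
eef_rot: [0.692, 0.722, -0.013, -0.01]
contact_force: [-0.7, 0.5, -4.5]
opening: 0.201
finger_force: 39.7
```

Call:
{"api": "send_rows", "payload": {
  "motion": [
    {"x": -0.5,"y": -1.1,"z": 0.04,"rx": 0,"ry": 0,"rz": 0,"jaw": 0},
    {"x": -0.4,"y": -0.9,"z": 0.03,"rx": 0,"ry": 0,"rz": 0,"jaw": 0},
    {"x": -0.2,"y": -0.5,"z": 0.02,"rx": -0.01,"ry": 0,"rz": 0,"jaw": 0},
    {"x": -0.1,"y": -0.2,"z": 0,"rx": -0.011,"ry": 0,"rz": 0,"jaw": 0},
    {"x": 0,"y": 0,"z": 0,"rx": -0.01,"ry": 0,"rz": 0,"jaw": 0}
  ]
}}

```text
clock: 29.4
tool_pos: [0.4716, -0.0445, 0.2051]
eef_rot: [0.692, 0.722, -0.001, 0.001]
contact_force: [0.5, -0.2, -3.8]
opening: 0.202
finger_force: 39.7
```

Call:
{"api": "send_rows", "payload": {
  "motion": [
    {"x": 0,"y": 0,"z": 0.3,"rx": 0,"ry": 0,"rz": 0,"jaw": 0},
    {"x": 0,"y": 0,"z": 0.8,"rx": 0,"ry": 0,"rz": 0,"jaw": 0},
    {"x": 0,"y": 0,"z": 1.2,"rx": 0,"ry": 0,"rz": 0,"jaw": 0},
    {"x": 0,"y": 0,"z": 1.2,"rx": 0,"ry": 0,"rz": 0,"jaw": 0},
    {"x": 0,"y": 0,"z": 1.2,"rx": 0,"ry": 0,"rz": 0,"jaw": 0}
  ]
}}

```text
clock: 29.9
tool_pos: [0.4721, -0.0444, 0.1569]
eef_rot: [0.691, 0.723, -0.001, 0.001]
contact_force: [1.1, 0.1, -3.7]
opening: 0.2
finger_force: 39.7
```

Run:
```python
from h import *
tilt();togo(.4717,-.0462,.1255,2.6)
im=cv2.imread("pics/top3.png");hsv=cv2.cvtColor(im,cv2.COLOR_BGR2HSV)
m=((hsv[...,1]<60)&(hsv[...,2]>90)).astype(np.uint8)[215:290,232:306]
n,l,st,c=cv2.connectedComponentsWithStats(m);print([(tuple(np.round(c[i]+[232,215],0)),st[i,4]) for i in range(1,n) if st[i,4]>15])
im=cv2.imread("pics/side3.png");hsv=cv2.cvtColor(im,cv2.COLOR_BGR2HSV)
```

```text
theta -0.0 side -0.2
t 29.9 pos [ 0.4721 -0.0444  0.1569] yaw 2.53 upz [-0.001 -0.003 -1.   ] q [-0.03  0.66  0.05  2.11 -0.07  0.38  0.11]
 shift cm [-0.17 -0.05  3.14] rz -0.001 F [ 1.13  0.1  -3.73] open 0.2 ff 39.70158535055816
[((np.float64(279.0), np.float64(217.0)), np.int32(79)), ((np.float64(234.0), np.float64(235.0)), np.int32(21)), ((np.float64(254.0), np.float64(241.0)), np.int32(263)), ((np.float64(290.0), np.float64(254.0)), np.int32(116)), ((np.float64(248.0), np.float64(277.0)), np.int32(29)), ((np.float64(233.0), np.float64(280.0)), np.int32(16))]
```

That makes three balls: a two-ball blob at (254, 241) and a single one at (290, 254). Now I'll set the cup down.

Call:
{"api": "send_rows", "payload": {
  "motion": [
    {"x": -0.1,"y": 0,"z": 0.9,"rx": 0,"ry": 0,"rz": 0,"jaw": 0},
    {"x": -0.1,"y": -0.05,"z": 0.8,"rx": 0,"ry": 0,"rz": 0,"jaw": 0},
    {"x": 0,"y": 0,"z": 0.6,"rx": 0,"ry": 0,"rz": 0,"jaw": 0},
    {"x": 0,"y": 0,"z": 0.35,"rx": 0,"ry": 0,"rz": 0,"jaw": 0},
    {"x": 0,"y": 0,"z": 0.2,"rx": 0,"ry": 0,"rz": 0,"jaw": 0}
  ]
}}

```text
clock: 30.4
tool_pos: [0.4713, -0.0467, 0.1292]
eef_rot: [0.692, 0.722, -0.002, 0.001]
contact_force: [0.2, -0.2, -4.5]
opening: 0.201
finger_force: 39.7
```

Run:
```python
from h import *
tilt();togo(.4717,-.0462,.1245,2.6);force(5)
```

```text
theta -0.1 side -0.2
t 30.4 pos [ 0.4713 -0.0467  0.1292] yaw 2.49 upz [-0.001 -0.004 -1.   ] q [-0.02  0.71  0.04  2.13 -0.07  0.3   0.11]
 shift cm [0.05 0.04 0.47] rz -0.002 F [ 0.21 -0.23 -4.5 ] open 0.201 ff 39.701466830447316
F mean [ 0.2   0.05 -4.18] sd [0.54 0.3  0.4 ]
```

Call:
{"api": "send_rows", "payload": {
  "motion": [
    {"x": 0,"y": 0,"z": 0.15,"rx": 0,"ry": 0,"rz": 0,"jaw": 0},
    {"x": 0,"y": 0,"z": 0.1,"rx": 0,"ry": 0,"rz": 0,"jaw": 0},
    {"x": 0,"y": 0,"z": 0.08,"rx": 0,"ry": 0,"rz": 0,"jaw": 0},
    {"x": 0,"y": 0,"z": 0.06,"rx": 0,"ry": 0,"rz": 0,"jaw": 0},
    {"x": 0,"y": 0,"z": 0,"rx": 0,"ry": 0,"rz": 0,"jaw": 0}
  ]
}}

```text
clock: 31.15
tool_pos: [0.4712, -0.0468, 0.1255]
eef_rot: [0.692, 0.722, -0.002, 0.001]
contact_force: [-0.0, 0.4, -4.9]
opening: 0.198
finger_force: 39.7
```

Run:
```python
from h import *
tilt();togo(.4717,-.0462,.1245,2.6);force(3)
```

```text
theta -0.1 side -0.2
t 31.15 pos [ 0.4712 -0.0468  0.1255] yaw 2.5 upz [-0.001 -0.004 -1.   ] q [-0.02  0.72  0.04  2.13 -0.07  0.29  0.11]
 shift cm [0.06 0.05 0.1 ] rz -0.002 F [-0.03  0.44 -4.94] open 0.198 ff 39.70142933540046
F mean [-0.23  0.2  -3.87] sd [0.29 0.24 0.23]
```

Call:
{"api": "send_rows", "payload": {
  "motion": [
    {"x": 0,"y": 0,"z": 0.06,"rx": 0,"ry": 0,"rz": 0,"jaw": 0},
    {"x": 0,"y": 0,"z": 0.05,"rx": 0,"ry": 0,"rz": 0,"jaw": 0},
    {"x": 0,"y": 0,"z": 0.04,"rx": 0,"ry": 0,"rz": 0,"jaw": 0},
    {"x": 0,"y": 0,"z": 0,"rx": 0,"ry": 0,"rz": 0,"jaw": 0},
    {"x": 0,"y": 0,"z": 0,"rx": 0,"ry": 0,"rz": 0,"jaw": 0}
  ]
}}

```text
clock: 31.8
tool_pos: [0.4712, -0.047, 0.1248]
eef_rot: [0.692, 0.722, -0.001, 0.001]
contact_force: [-2.1, -0.6, 5.7]
opening: 0.202
finger_force: 39.7
```

Run:
```python
from h import *
tilt();togo(.4717,-.0462,.1245,2.6);force(3)
```

```text
theta -0.0 side -0.2
t 31.8 pos [ 0.4712 -0.047   0.1248] yaw 2.47 upz [-0.    -0.004 -1.   ] q [-0.02  0.72  0.04  2.13 -0.07  0.29  0.11]
 shift cm [0.08 0.05 0.03] rz -0.002 F [-2.06 -0.58  5.69] open 0.202 ff 39.702880354598165
F mean [-1.79 -0.89  5.74] sd [0.06 0.41 0.55]
```

Call:
{"api": "send_rows", "payload": {
  "motion": [
    {"x": 0,"y": 0,"z": -0.06,"rx": 0,"ry": 0,"rz": 0,"jaw": 0.5},
    {"x": 0,"y": 0,"z": 0,"rx": 0,"ry": 0,"rz": 0,"jaw": 2.2},
    {"x": 0,"y": 0,"z": 0,"rx": 0,"ry": 0,"rz": 0,"jaw": 4},
    {"x": 0,"y": 0,"z": 0,"rx": 0,"ry": 0,"rz": 0,"jaw": 6},
    {"x": 0,"y": 0,"z": 0,"rx": 0,"ry": 0,"rz": 0,"jaw": 8}
  ]
}}

```text
clock: 32.45
tool_pos: [0.4714, -0.0467, 0.1247]
eef_rot: [0.692, 0.722, -0.001, 0.001]
contact_force: [0.2, -0.2, 0.3]
opening: 0.5
finger_force: 0.0
```

Call:
{"api": "send_rows", "payload": {
  "motion": [
    {"x": 0,"y": 0,"z": 0,"rx": 0,"ry": 0,"rz": 0,"jaw": 8},
    {"x": 0,"y": 0,"z": -0.5,"rx": 0,"ry": 0,"rz": 0,"jaw": 8},
    {"x": 0,"y": 0,"z": -2,"rx": 0,"ry": 0,"rz": 0,"jaw": 8},
    {"x": 0,"y": 0,"z": -3,"rx": 0,"ry": 0,"rz": 0,"jaw": 8},
    {"x": 0,"y": 0,"z": -3,"rx": 0,"ry": 0,"rz": 0,"jaw": 8}
  ]
}}

```text
clock: 32.95
tool_pos: [0.4709, -0.0465, 0.2107]
eef_rot: [0.692, 0.722, -0.002, 0.001]
contact_force: [1.2, -0.2, -0.4]
opening: 0.909
finger_force: 0.0
```

Call:
{"api": "send_rows", "payload": {
  "motion": [
    {"x": 0,"y": 0,"z": -4,"rx": 0,"ry": 0,"rz": 0,"jaw": 6},
    {"x": 0,"y": 0,"z": -4,"rx": 0,"ry": 0,"rz": 0,"jaw": 3},
    {"x": 0,"y": 0,"z": -3,"rx": 0,"ry": 0,"rz": 0,"jaw": 0},
    {"x": 0,"y": 0,"z": 0,"rx": 0,"ry": 0,"rz": 0,"jaw": 0},
    {"x": 0,"y": 0,"z": 0,"rx": 0,"ry": 0,"rz": 0,"jaw": 0}
  ]
}}

```text
clock: 33.45
tool_pos: [0.4712, -0.046, 0.3201]
eef_rot: [0.692, 0.722, -0.001, 0.001]
contact_force: [-0.5, 0.9, 0.6]
opening: 0.477
finger_force: 0.0
```

Run:
```python
from h import *
c=np.array([.521,.1775]);a=np.radians(-11.5);u=np.array([np.cos(a),np.sin(a)]);v=np.array([-u[1],u[0]])
h=c-.065*u;p=h-.05*u-.04*v;print("hinge",h,"start",p)
togo(p[0],p[1],.27,78.5-180)
togo(p[0],p[1],.27,78.5)
d=snapshot("wrist");cv2.imwrite("pics/w4.png",d["img"][:,:,::-1])
```

```text
hinge [0.45730489 0.19045892] start [0.40033394 0.16123032]
t 33.45 pos [ 0.4712 -0.046   0.3201] yaw 2.5 upz [ 0.    -0.003 -1.   ] q [-0.06  0.4   0.09  1.92 -0.04  0.83  0.09]
 shift cm [21.03 -6.18  4.93] rz 1.815 F [-0.52  0.93  0.61] open 0.477 ff 0.0
t 33.45 pos [ 0.4712 -0.046   0.3201] yaw 2.5 upz [ 0.    -0.003 -1.   ] q [-0.06  0.4   0.09  1.92 -0.04  0.83  0.09]
 shift cm [21.03 -6.18  4.93] rz -1.327 F [-0.52  0.93  0.61] open 0.477 ff 0.0
```

View pics/w4.png

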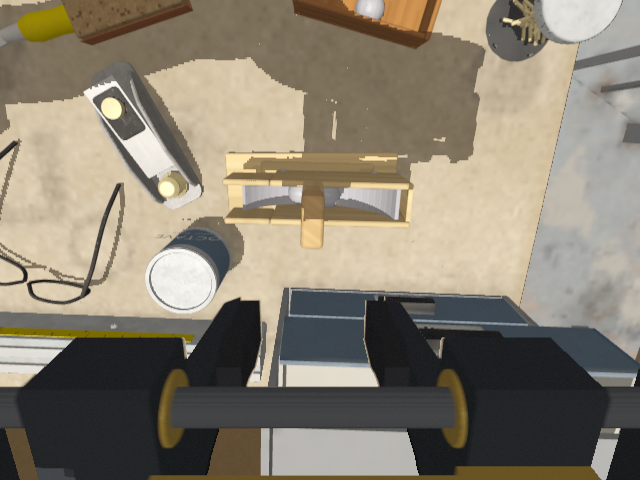

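The wrist view shows the cup standing upright in the middle of the pad, two balls under the handle at about (313, 190), and the tin untouched. Next is the lid, with the fingers closed.

Call:
{"api": "send_rows", "payload": {
  "motion": [
    {"x": 2.6,"y": -0.65,"z": 0.5,"rx": 0,"ry": 0,"rz": 0,"jaw": 0},
    {"x": 3.5,"y": -0.9,"z": 1,"rx": 0,"ry": 0,"rz": 0,"jaw": 0},
    {"x": 3.5,"y": -0.9,"z": 1,"rx": 0,"ry": 0,"rz": 0,"jaw": 0},
    {"x": 3.5,"y": -0.9,"z": 1,"rx": 0,"ry": 0,"rz": 0,"jaw": 0},
    {"x": 3.5,"y": -0.9,"z": 1,"rx": 0,"ry": 0,"rz": -0.1,"jaw": 0}
  ]
}}

```text
clock: 34.0
tool_pos: [0.4201, 0.1186, 0.2724]
eef_rot: [0.654, 0.757, -0.003, 0.0]
contact_force: [-0.2, -0.0, 0.6]
opening: 0.006
finger_force: 0.0
```

Call:
{"api": "send_rows", "payload": {
  "motion": [
    {"x": 3.8,"y": -1.4,"z": 1,"rx": 0,"ry": 0,"rz": -0.1,"jaw": 0},
    {"x": 0,"y": 0,"z": 0,"rx": 0,"ry": 0,"rz": -0.14,"jaw": 0},
    {"x": 0,"y": 0,"z": 0,"rx": 0,"ry": 0,"rz": -0.14,"jaw": 0},
    {"x": 0,"y": 0,"z": 0,"rx": 0,"ry": 0,"rz": -0.14,"jaw": 0},
    {"x": 0,"y": 0,"z": 0,"rx": 0,"ry": 0,"rz": -0.14,"jaw": 0}
  ]
}}

```text
clock: 34.5
tool_pos: [0.4012, 0.1529, 0.2625]
eef_rot: [0.371, 0.928, -0.003, -0.001]
contact_force: [0.3, -0.8, 0.1]
opening: 0.003
finger_force: 0.0
```

Call:
{"api": "send_rows", "payload": {
  "motion": [
    {"x": 0,"y": 0,"z": 0,"rx": 0,"ry": 0,"rz": -0.14,"jaw": 0},
    {"x": 0,"y": 0,"z": 0,"rx": 0,"ry": 0,"rz": -0.14,"jaw": 0},
    {"x": 0,"y": 0,"z": 0,"rx": 0,"ry": 0,"rz": -0.14,"jaw": 0},
    {"x": 0,"y": 0,"z": 0,"rx": 0,"ry": 0,"rz": -0.14,"jaw": 0},
    {"x": 0,"y": 0,"z": 0,"rx": 0,"ry": 0,"rz": -0.1,"jaw": 0}
  ]
}}

```text
clock: 35.0
tool_pos: [0.4013, 0.1528, 0.2626]
eef_rot: [0.051, 0.999, -0.002, -0.002]
contact_force: [-0.5, -0.0, 0.4]
opening: 0.003
finger_force: 0.0
```

Run:
```python
from h import *
togo(.4097,.1573,.156,78.5);tilt()
```

```text
t 35.0 pos [0.4013 0.1528 0.2626] yaw 84.16 upz [-0.004 -0.005 -1.   ] q [-0.23  0.44 -0.36  2.1   0.25  0.65  0.72]
 shift cm [-0.83  0.59 10.65] rz 0.099 F [-0.47 -0.01  0.41] open 0.003 ff 0.0
theta -0.3 side 0.2
```

Call:
{"api": "send_rows", "payload": {
  "motion": [
    {"x": 0,"y": 0.3,"z": 1.5,"rx": 0,"ry": 0,"rz": 0.05,"jaw": 0},
    {"x": 0,"y": 0.3,"z": 2.5,"rx": 0,"ry": 0,"rz": 0.05,"jaw": 0},
    {"x": 0,"y": 0,"z": 2.8,"rx": 0,"ry": 0,"rz": 0,"jaw": 0},
    {"x": 0,"y": 0,"z": 2.5,"rx": 0,"ry": 0,"rz": 0,"jaw": 0},
    {"x": 0,"y": 0,"z": 1.3,"rx": 0,"ry": 0,"rz": 0,"jaw": 0}
  ]
}}

```text
clock: 35.5
tool_pos: [0.401, 0.158, 0.1552]
eef_rot: [0.103, 0.995, -0.003, -0.003]
contact_force: [0.3, 0.3, -0.7]
opening: 0.003
finger_force: 0.0
```

Call:
{"api": "send_rows", "payload": {
  "motion": [
    {"x": -0.5,"y": 0,"z": 0,"rx": 0,"ry": 0,"rz": 0,"jaw": 0},
    {"x": -0.6,"y": 0,"z": 0,"rx": 0,"ry": 0,"rz": 0,"jaw": 0},
    {"x": -0.5,"y": 0,"z": 0,"rx": 0,"ry": 0,"rz": 0,"jaw": 0},
    {"x": -0.4,"y": 0,"z": 0,"rx": 0,"ry": 0,"rz": 0,"jaw": 0},
    {"x": -0.4,"y": 0,"z": 0,"rx": 0,"ry": 0,"rz": 0,"jaw": 0}
  ]
}}

```text
clock: 36.0
tool_pos: [0.4274, 0.1538, 0.1586]
eef_rot: [0.104, 0.995, -0.001, 0.0]
contact_force: [0.6, 0.0, 0.2]
opening: 0.002
finger_force: 0.0
```

```bash
cat >> h.py <<'E'
def lidpos(phi_deg,r=.095):
    c=np.array([.521,.1775]);a=np.radians(-11.5);u=np.array([np.cos(a),np.sin(a)]);v=np.array([-u[1],u[0]]);h=c-.065*u
    p=np.radians(phi_deg);U=r*np.cos(p)-.008*np.sin(p)-.009;Z=.0505+r*np.sin(p)+.008*np.cos(p)+.011
    s=get_state()["tool_pos"];print("now U",round((s[:2]-h)@u,4),"V",round((s[:2]-h)@v,4),"Z",round(s[2],4),"want",round(U,4),round(Z,4))
E
python3 - <<'E'
from h import *
togo(.4097,.1573,.156,78.5);lidpos(90)
E
```

```text
t 36.0 pos [0.4274 0.1538 0.1586] yaw 78.09 upz [ 0.    -0.003 -1.   ] q [-0.31  0.64 -0.21  2.15  0.36  0.38  0.54]
 shift cm [ 1.8  -0.03  0.25] rz -0.007 F [0.65 0.03 0.15] open 0.002 ff 0.0
now U -0.022 V -0.0419 Z 0.1586 want -0.017 0.1565
```

Call:
{"api": "send_rows", "payload": {
  "motion": [
    {"x": -0.6,"y": 0,"z": 0.03,"rx": 0,"ry": 0,"rz": 0,"jaw": 0},
    {"x": -0.6,"y": 0,"z": 0.05,"rx": 0,"ry": 0,"rz": 0,"jaw": 0},
    {"x": -0.6,"y": 0,"z": 0.05,"rx": 0,"ry": 0,"rz": 0,"jaw": 0},
    {"x": -0.6,"y": 0,"z": 0.08,"rx": 0,"ry": 0,"rz": 0,"jaw": 0},
    {"x": -0.6,"y": 0,"z": 0.1,"rx": 0,"ry": 0,"rz": 0,"jaw": 0}
  ]
}}

```text
clock: 36.5
tool_pos: [0.4563, 0.1476, 0.1548]
eef_rot: [0.103, 0.995, -0.002, -0.0]
contact_force: [-1.3, 0.2, 0.9]
opening: 0.006
finger_force: 0.7
```

Call:
{"api": "send_rows", "payload": {
  "motion": [
    {"x": -0.48,"y": 0,"z": 0.1,"rx": 0,"ry": 0,"rz": 0,"jaw": 0},
    {"x": -0.48,"y": 0,"z": 0.13,"rx": 0,"ry": 0,"rz": 0,"jaw": 0},
    {"x": -0.48,"y": 0,"z": 0.15,"rx": 0,"ry": 0,"rz": 0,"jaw": 0},
    {"x": -0.47,"y": 0,"z": 0.17,"rx": 0,"ry": 0,"rz": 0,"jaw": 0},
    {"x": -0.46,"y": 0,"z": 0.2,"rx": 0,"ry": 0,"rz": 0,"jaw": 0}
  ]
}}

```text
clock: 37.0
tool_pos: [0.4794, 0.1427, 0.1472]
eef_rot: [0.103, 0.995, -0.002, -0.0]
contact_force: [-0.4, -0.1, 0.0]
opening: 0.006
finger_force: 0.5
```

Call:
{"api": "send_rows", "payload": {
  "motion": [
    {"x": -0.45,"y": 0,"z": 0.22,"rx": 0,"ry": 0,"rz": 0,"jaw": 0},
    {"x": -0.43,"y": 0,"z": 0.25,"rx": 0,"ry": 0,"rz": 0,"jaw": 0},
    {"x": -0.42,"y": 0,"z": 0.27,"rx": 0,"ry": 0,"rz": 0,"jaw": 0},
    {"x": -0.4,"y": 0,"z": 0.29,"rx": 0,"ry": 0,"rz": 0,"jaw": 0},
    {"x": -0.39,"y": 0,"z": 0.32,"rx": 0,"ry": 0,"rz": 0,"jaw": 0}
  ]
}}

```text
clock: 37.5
tool_pos: [0.4999, 0.1384, 0.1336]
eef_rot: [0.103, 0.995, -0.002, -0.0]
contact_force: [-0.9, -0.3, -0.4]
opening: 0.007
finger_force: 0.4
```

Run:
```python
from h import *
lidpos(45);force(3);tilt()
d=snapshot("side");cv2.imwrite("pics/s5.png",cv2.resize(d["img"][120:280,210:370,::-1],(560,560)))
```

```text
now U 0.0521 V -0.0426 Z 0.1336 want 0.0525 0.1343
F mean [-0.12  0.33 -0.46] sd [0.09 0.53 0.3 ]
theta -0.2 side -0.0
```

View pics/s5.png

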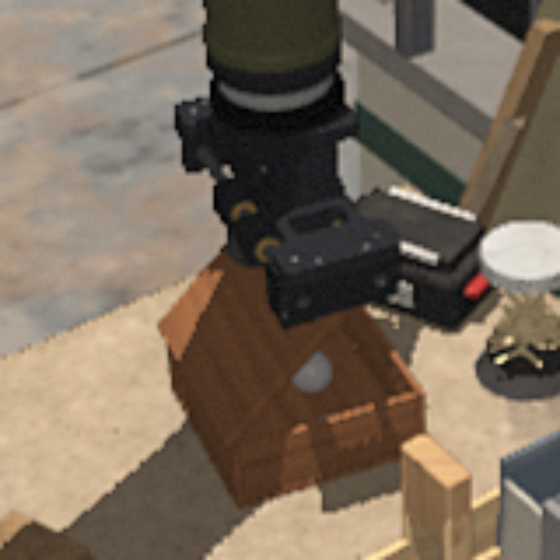

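The side view shows the lid half shut and following the fingers, with its edge at about (240, 260). The pour is undisturbed. I'll continue along the arc.

Call:
{"api": "send_rows", "payload": {
  "motion": [
    {"x": -0.38,"y": 0,"z": 0.33,"rx": 0,"ry": 0,"rz": 0,"jaw": 0},
    {"x": -0.36,"y": 0,"z": 0.35,"rx": 0,"ry": 0,"rz": 0,"jaw": 0},
    {"x": -0.34,"y": 0,"z": 0.37,"rx": 0,"ry": 0,"rz": 0,"jaw": 0},
    {"x": -0.31,"y": 0,"z": 0.39,"rx": 0,"ry": 0,"rz": 0,"jaw": 0},
    {"x": -0.29,"y": 0,"z": 0.4,"rx": 0,"ry": 0,"rz": 0,"jaw": 0}
  ]
}}

```text
clock: 38.2
tool_pos: [0.5163, 0.1351, 0.1151]
eef_rot: [0.103, 0.995, -0.002, -0.0]
contact_force: [0.7, 0.7, 0.1]
opening: 0.001
finger_force: 0.3
```

Call:
{"api": "send_rows", "payload": {
  "motion": [
    {"x": -0.27,"y": 0,"z": 0.42,"rx": 0,"ry": 0,"rz": 0,"jaw": 0},
    {"x": -0.25,"y": 0,"z": 0.43,"rx": 0,"ry": 0,"rz": 0,"jaw": 0},
    {"x": -0.23,"y": 0,"z": 0.44,"rx": 0,"ry": 0,"rz": 0,"jaw": 0},
    {"x": -0.2,"y": 0,"z": 0.45,"rx": 0,"ry": 0,"rz": 0,"jaw": 0},
    {"x": -0.18,"y": 0,"z": 0.46,"rx": 0,"ry": 0,"rz": 0,"jaw": 0}
  ]
}}

```text
clock: 38.7
tool_pos: [0.5272, 0.1325, 0.0931]
eef_rot: [0.103, 0.995, -0.002, -0.0]
contact_force: [0.1, 0.5, 0.1]
opening: 0.004
finger_force: 0.3
```

Call:
{"api": "send_rows", "payload": {
  "motion": [
    {"x": -0.12,"y": 0,"z": 0.4,"rx": 0,"ry": 0,"rz": 0,"jaw": 0},
    {"x": -0.1,"y": 0,"z": 0.35,"rx": 0,"ry": 0,"rz": 0,"jaw": 0},
    {"x": -0.1,"y": 0,"z": 0.3,"rx": 0,"ry": 0,"rz": 0,"jaw": 0},
    {"x": -0.08,"y": 0,"z": 0.3,"rx": 0,"ry": 0,"rz": 0,"jaw": 0},
    {"x": -0.05,"y": 0,"z": 0.25,"rx": 0,"ry": 0,"rz": 0,"jaw": 0}
  ]
}}

```text
clock: 39.2
tool_pos: [0.5314, 0.1315, 0.0773]
eef_rot: [0.103, 0.995, -0.002, -0.0]
contact_force: [0.4, 0.9, 0.4]
opening: 0.008
finger_force: 0.2
```

Run:
```python
from h import *
lidpos(0);force(3);tilt()
```

```text
now U 0.0844 V -0.043 Z 0.0773 want 0.086 0.0695
F mean [0.22 0.1  0.01] sd [0.2  0.5  0.14]
theta -0.2 side 0.0
```

Call:
{"api": "send_rows", "payload": {
  "motion": [
    {"x": -0.03,"y": 0,"z": 0.17,"rx": 0,"ry": 0,"rz": 0,"jaw": 0},
    {"x": -0.03,"y": 0,"z": 0.17,"rx": 0,"ry": 0,"rz": 0,"jaw": 0},
    {"x": -0.02,"y": 0,"z": 0.15,"rx": 0,"ry": 0,"rz": 0,"jaw": 0},
    {"x": 0,"y": 0,"z": 0.12,"rx": 0,"ry": 0,"rz": 0,"jaw": 0},
    {"x": 0,"y": 0,"z": 0.08,"rx": 0,"ry": 0,"rz": 0,"jaw": 0}
  ]
}}

```text
clock: 39.85
tool_pos: [0.5324, 0.1314, 0.0705]
eef_rot: [0.103, 0.995, -0.002, -0.0]
contact_force: [0.8, -0.0, 0.6]
opening: 0.006
finger_force: 0.2
```

Call:
{"api": "send_rows", "payload": {
  "motion": [
    {"x": 0,"y": 0,"z": 0.07,"rx": 0,"ry": 0,"rz": 0,"jaw": 0},
    {"x": 0,"y": 0,"z": 0.06,"rx": 0,"ry": 0,"rz": 0,"jaw": 0},
    {"x": 0,"y": 0,"z": 0.05,"rx": 0,"ry": 0,"rz": 0,"jaw": 0},
    {"x": 0,"y": 0,"z": 0,"rx": 0,"ry": 0,"rz": 0,"jaw": 0},
    {"x": 0,"y": 0,"z": 0,"rx": 0,"ry": 0,"rz": 0,"jaw": 0}
  ]
}}

```text
clock: 40.35
tool_pos: [0.5324, 0.1314, 0.0698]
eef_rot: [0.103, 0.995, -0.002, 0.0]
contact_force: [-1.9, -0.6, 10.7]
opening: 0.005
finger_force: 5.0
```

Run:
```python
from h import *
lidpos(0);force(3);tilt()
```

```text
now U 0.0854 V -0.0429 Z 0.0698 want 0.086 0.0695
F mean [-1.42 -0.63 10.27] sd [0.35 0.25 0.08]
theta -0.2 side -0.0
```

Call:
{"api": "send_rows", "payload": {
  "motion": [
    {"x": 0,"y": 0,"z": -0.2,"rx": 0,"ry": 0,"rz": 0,"jaw": 0},
    {"x": 0,"y": 0,"z": -1,"rx": 0,"ry": 0,"rz": 0,"jaw": 0},
    {"x": 0,"y": 0,"z": -3,"rx": 0,"ry": 0,"rz": 0,"jaw": 0},
    {"x": 0,"y": 0,"z": -4,"rx": 0,"ry": 0,"rz": 0,"jaw": 0},
    {"x": 0,"y": 0,"z": -4,"rx": 0,"ry": 0,"rz": 0,"jaw": 0}
  ]
}}

```text
clock: 41.0
tool_pos: [0.5318, 0.1318, 0.1923]
eef_rot: [0.103, 0.995, -0.002, -0.001]
contact_force: [1.0, -1.1, -0.3]
opening: 0.004
finger_force: 0.0
```

Call:
{"api": "send_rows", "payload": {
  "motion": [
    {"x": 0,"y": 0,"z": -4,"rx": 0,"ry": 0,"rz": 0,"jaw": 0},
    {"x": 0,"y": 0,"z": -3,"rx": 0,"ry": 0,"rz": 0,"jaw": 0},
    {"x": 0,"y": 0,"z": 0,"rx": 0,"ry": 0,"rz": 0,"jaw": 0},
    {"x": 0,"y": 0,"z": 0,"rx": 0,"ry": 0,"rz": 0,"jaw": 0},
    {"x": 0,"y": 0,"z": 0,"rx": 0,"ry": 0,"rz": 0,"jaw": 0}
  ]
}}

```text
clock: 41.5
tool_pos: [0.5314, 0.1316, 0.2597]
eef_rot: [0.103, 0.995, -0.002, -0.001]
contact_force: [-0.5, -0.4, -0.6]
opening: 0.004
finger_force: 0.0
```

Run:
```python
from h import *
lidpos(0);e=snapshot("side");d=e["img"]
# knob (dark) centre expected if shut: hinge+.1u, z .08
k=proj(e,(.4573+.098,.1905-.0199,.085));print("knob expected px",np.round(k))
x,y=map(int,k);g=d[y-25:y+25,x-25:x+25].max(2)<80
n,l,st,c=cv2.connectedComponentsWithStats(g.astype(np.uint8));print([(np.round(c[i]+[x-25,y-25]),st[i,4]) for i in range(1,n) if st[i,4]>15])
print(finish_job())
```

```text
now U 0.0844 V -0.0429 Z 0.2597 want 0.086 0.0695
knob expected px [307. 207.]
[(array([310., 208.]), np.int32(1433))]
the job is handed in; nothing more can be done
None
```

The job is handed in at 41.5 s. Three balls are in the box, two are still in the cup, and the cup stands upright in the middle of its pad. The lid closed down to its stop, and I saw none of the bystanders move.

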